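Put the seasonings, the glass and the lemon away after the cooking lesson

ROBOT

A 7-joint arm with a two-finger parallel gripper is mounted at the origin on a cart in front of the work surface, level with it; the furniture and walls round the work are solid. World frame = base frame: x ahead of the robot, y to its left, z up, the work surface at z = 0. Lengths are in m, angles in rad, forces in N, time in s.
With the tool pointing down it reaches from about 0.4 to 0.9 m from the base axis. Payload 5.5 kg.
Tool frame: the origin (TCP) lies where the fingers leave the gripper's body, on its centre line; the fingertips stand 66 mm ahead of it and the grasp point (between the pads) lies 47 mm ahead of it; z points along the fingers, y is the line along which they close (so a half turn about z gives the same grasp; the last joint's range is limited). The gripper opens to 92 mm and grips with 3 to 60 N. Pads are 19 mm wide; open, the fingers measure 130 mm over their backs; the gripper's body (75 mm by 190 mm) begins 47 mm behind the grasp point.
Start: joints at [-0.899, 0.501, -0.427, 1.55, 0.221, 1.138, -0.21], TCP at [0.258, 0.596, 0.292] pointing down, gripper open.
Joint ranges: [-2.88, 2.88], [-0.31, 2.03], [-1.54, 1.56], [0.2, 2.42], [-1.41, 4.55], [0.19, 2.02], [-2.57, 2.57]. Speed limits (rad/s): [2.57, 2.57, 3.14, 3.14, 3.14, 3.14, 3.14].

INTERFACE

Orientations are given as a unit quaternion [x, y, z, w].
In Python, from cell import bot gives the robot as it stands.
- The arm moves only by the tool apply_moves, never from a script. Its argument "deltas" is a list of rows, each an object of numbers: "tx", "ty", "tz": the shift along the tool's x, y, z in units of 300 mm (1.0 is 300 mm); "rx", "ry", "rz": the turn, a rotation vector about the tool's x, y, z in units of pi/2 rad (1.0 is pi/2 rad); "jaw": the opening, from 0 (shut) to 1 (fully open). In form: [{"tx": .., "ty": .., "tz": .., "rx": .., "ry": .., "rz": .., "jaw": ..}, ...]. A call has 1 to 12 rows; each row is the pose to reach, as a shift and turn from the pose commanded when the call began, along the tool's axes at that moment; what a row does not reach only later rows make up. A row lasts 1/12 s, in which the tool goes at most 41.7 mm and 7.16 degrees, less where a joint would pass 70% of its speed; a pose out of reach is approached as far as the arm can. A call with a number of a shift or a turn outside -1 to 1 is refused whole. A call with a gripper value outside its range is refused whole. The fingers move at their own pace and stop on an object; the grip force is fixed at half the most. Time passes only in rows, so rows that repeat a pose let the fingers close. It gives the time, the measured TCP pose, the force, the opening and the grip force at its end, in the units of the state.
- bot.observe(): the state, without advancing time (a new reading comes with each control period).
- bot.read_camera(name): name is "side" or "top"; returns (picture, depth): 420x560x3 uint8, red, green, blue; 420x560 float32, m along the optical axis (not along the pixel's ray), 0 where there is no reading.
- bot.calibration(name): a dict with "intrinsics" (3x3 intrinsics, pixels), "R" (3x3) and "t" (3): a world point X has camera coordinates R X + t. Camera axes: x right, y down, z forward; pixel columns grow to the right and rows downward; lengths in m; the calibration is good to about 2 mm. A picture is of the moment at which its call begins. calibration takes no time and is no camera call.
- bot.hand_in(): hands the job in; it is judged then, once.
The state is a dict: "time_s": time; "qpos": joint angles; "joint_velocities": joint speeds; "joint_efforts": joint torques, N m; "ee_pos": TCP position; "ee_rot": TCP orientation; "ft_force": force on the tool from outside, world axes, zero at the start; "wrist_torque": the same for the moment, N m; "opening": finger opening in m; "gripper_force": force on a finger pad.
Only numpy, scipy, OpenCV 4.12 (cv2) and the standard library are available. Lean on these libraries where they do the work, as an engineer would, in place of code of your own. Each camera call takes 0.05 s, during which the arm holds its last target. There are 200 camera calls.

TASK

The lesson is over, so put the four things left on the table back where each kind is kept: stand the pepper shaker in the empty wide bay of the wooden caddy and the small dropper bottle in its narrow bay, stand the loose glass in the free bay of the white tray next to the other glass, and set the lemon down in the white bowl. Keep the shaker, the bottle and the glass upright all the way, and do not disturb the jar and the glass that are already put away. Leave everything let go and at rest.

Things in the scene. Friction and masses are not known exactly. Their poses are not given: they have to be found in the camera images.
- pepper_shaker: Pepper shaker standing on the table: grey body with a domed top, 44 mm diameter, 90 mm tall, 0.1 kg; grip it 55 to 68 mm above its foot. Origin: centre of its underside, z up along its axis.
- dropper_bottle: Small brown dropper bottle standing on the table: round body 33 mm in diameter and 70 mm tall, then a neck of 24 mm and a rubber bulb up to 102 mm; 0.07 kg. Grip the body 52 to 62 mm above its foot. Origin: centre of its underside, z up along its axis.
- glass: The loose clear shot glass, standing open side up on the table by itself: 63 mm tall, 50 mm diameter at the rim, 38 mm at the foot, 0.07 kg; grip it 40 to 55 mm above its foot. Origin: centre of its underside, z up along its axis.
- lemon_center (a point): The lemon, lying on the table: 66 mm long, 51 mm across and 51 mm tall, 0.08 kg. This point is its middle, 25 mm above what it lies on; x is along the lemon, y across.
- caddy: Wooden caddy, fixed, 187 mm (x) by 72 mm (y): three bays in a row along its x, each 60 mm wide in y, floor 8 mm above its underside. Empty wide bay: 60 mm long, centre x = -57.5 mm. Middle bay, x = +8.5 mm: holds the stored jar. Narrow bay: 43 mm long, centre x = +66 mm, empty. Sides 42 mm high, dividers 38, ends 56. Origin: centre of underside, z up.
- glass_tray: White plastic tray, fixed, 143 mm (x) by 74 mm (y), walls 30 mm high, floor 5 mm thick: two square bays side by side along its x, each 64 mm inside, centres at x = -34.5 mm (free) and x = +34.5 mm (holds the stored glass). Origin: centre of underside, z up.
- bowl: Empty white ceramic bowl, fixed: 136 mm diameter at the rim, 48 mm high, flat floor 60 mm across and 5 mm above the table, sides sloping up; the lemon rests in it with its middle 30 to 45 mm above the table. Origin: centre of its underside, z up.
- stored_jar: Spice jar with a red cap, 41 mm diameter, 105 mm tall, that already stands in the caddy's middle bay (top 113 mm above the table); it stays there. Origin: centre of its underside.
- stored_glass: Shot glass like the loose one (63 mm tall, 50 mm at the rim) that already stands in the white tray's bay at x = +34.5 mm; it stays there. Origin: centre of its underside.
Things that resemble listed ones, but are neither listed nor needed, are in the scene too. What is shaped like the glass but blue is not meant. Leave any green look-alike of the pepper_shaker alone.

How it is judged:
By the outcome, as a careful person would: the job done as asked, in the order asked, and still so for the second after the job is handed in, with the robot touching nothing.
It also fails if it takes over 102 s, if anything falls off the work surface, if the arm or the gripper's body presses on something with over 40 N, if the wrist force passes 120 N, or if a joint passes its speed limit or range.

## Working session

There is one attempt and no reset: what is moved stays moved. The work goes in short steps, Python scripts to look and compute and a tool call to move; the robot and the scene stay as the last step left them, time stands still between calls to the robot, and variables do not carry over. Pictures are saved under pics/ and viewed, at most 14 in all, crops included, and the job is handed in when it is done.

Besides the shell and the picture viewer there is one more tool, called after "Call:" in YAML: its name, and indented under it one key for each argument. apply_moves: Moves the arm, as the interface text tells. Shifts and turns lie within -1 to 1; 1 stands for 300 mm of shift or pi/2 rad of turn. Its arguments: {"type":"object","properties":{"deltas":{"type":"array","items":{"type":"object","properties":{"tx":{"type":"number"},"ty":{"type":"number"},"tz":{"type":"number"},"rx":{"type":"number"},"ry":{"type":"number"},"rz":{"type":"number"},"jaw":{"type":"number"}}}}},"required":["deltas"]}

```bash
ls; mkdir -p pics
python3 - <<'E'
from cell import bot
import cv2,numpy as np
o=bot.observe();print(o)
for n in("top","side"):
    p,d=bot.read_camera(n);cv2.imwrite(f"pics/{n}0.png",p[:,:,::-1]);np.save(f"{n}_d.npy",d);np.save(f"{n}_p.npy",p);print(n,bot.calibration(n))
E
```

```text
pics
{'time_s': 0.0, 'qpos': array([-0.89881219,  0.50186032, -0.42677691,  1.55145145,  0.22083461,
        1.13827582, -0.21034079]), 'joint_velocities': array([-0.00098722,  0.00120755, -0.0009261 , -0.00133116,  0.00121582,
        0.0009704 ,  0.0007947 ]), 'joint_efforts': array([ 4.64266413e-04, -5.66583180e+01, -5.81598982e+00, -2.79108006e+01,
       -6.87160646e-02,  3.09227931e-02,  1.92198636e-04]), 'ee_pos': array([0.25820442, 0.59589659, 0.29116854]), 'ee_rot': array([ 2.02963821e-01,  9.79185761e-01, -9.42252183e-04, -2.14115700e-04]), 'ft_force': array([ 0.16282122, -0.40387852,  0.37578304]), 'wrist_torque': array([-0.05817787,  0.01429457, -0.03851225]), 'gripper_force': 0.0, 'opening': 0.09178817661142917}
top {'intrinsics': array([[409.20481309,   0.        , 283.04300584],
       [  0.        , 409.20481309, 207.79751695],
       [  0.        ,   0.        ,   1.        ]]), 'R': array([[ 0.01125415, -0.99992921, -0.00386317],
       [-0.98883321, -0.01055496, -0.14865218],
       [ 0.14860088,  0.00549299, -0.988882  ]]), 't': array([-0.22253619,  0.4809626 ,  0.83599516])}
side {'intrinsics': array([[381.74973844,   0.        , 280.3037267 ],
       [  0.        , 381.74973844, 203.75811682],
       [  0.        ,   0.        ,   1.        ]]), 'R': array([[-0.87193077, -0.48962145, -0.00274951],
       [-0.31406575,  0.56358699, -0.76402383],
       [ 0.37563204, -0.66531236, -0.64518217]]), 't': array([0.30737935, 0.32098125, 0.54792697])}
```

View pics/top0.png

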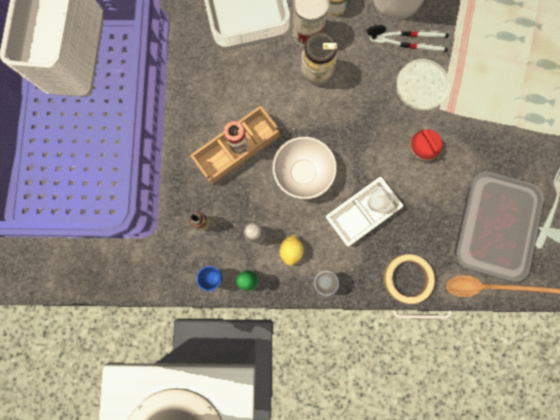

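View pics/side0.png

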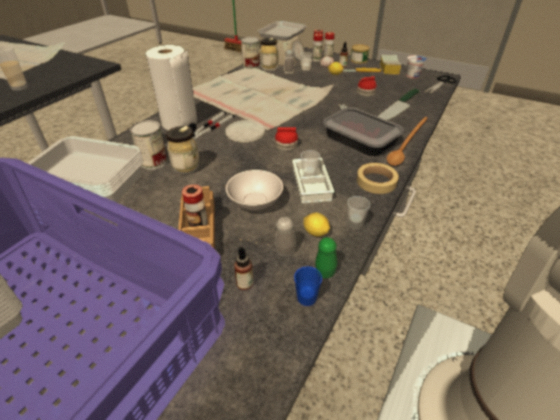

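Top view: the caddy is around (235,145) with its jar at (235,133). The bowl is at (305,168) and the tray at (365,211), with the stored glass right and up of its centre. The loose items are the dropper at (198,219), grey shaker (253,231), lemon (291,250) and clear glass (326,283). The blue cup (209,278) and green shaker (247,281) are decoys.

```bash
cat > h.py <<'E'
import numpy as np,cv2
from cell import bot
def cloud(n,d):
    c=bot.calibration(n);K=c["intrinsics"];v,u=np.mgrid[:420,:560]
    P=np.stack([(u-K[0,2])/K[0,0]*d,(v-K[1,2])/K[1,1]*d,d],-1)
    W=(P-c["t"])@c["R"];W[d<=0]=np.nan;return W
def ray(n,u,v,z):
    c=bot.calibration(n);K=c["intrinsics"];C=-c["R"].T@c["t"]
    r=c["R"].T@np.array([(u-K[0,2])/K[0,0],(v-K[1,2])/K[1,1],1]);return C+r*(z-C[2])/r[2]
def proj(n,X):
    c=bot.calibration(n);p=c["intrinsics"]@(c["R"]@np.asarray(X,float)+c["t"]);return p[:2]/p[2]
E
python3 - <<'E'
from h import *
from scipy.optimize import least_squares
W={n:cloud(n,np.load(n+"_d.npy")) for n in("top","side")}
def near(n,c,r,z0,z1):
    w=W[n].reshape(-1,3);return w[(np.hypot(*(w[:,:2]-c[:2]).T)<r)&(w[:,2]>z0)&(w[:,2]<z1)]
for k,(u,v,h,R,z0,z1) in dict(dropper=(198,219,.1,.0165,.015,.066),pepper=(253,231,.08,.022,.012,.07),lemon=(291,250,.03,.0255,.02,.06),glass=(326,283,.06,.025,.02,.07),jar=(235,133,.11,.0205,.05,.1),bowl=(305,168,.048,.068,.04,.055),green=(247,281,.08,.022,.012,.07),blue=(209,278,.06,.025,.045,.07),sg=(381,200,.06,.025,.04,.075)).items():
    c=ray("top",u,v,h);print(k,c.round(3),end=' ')
    for n in W:
        p=near(n,c,max(.04,R+.015),z0,z1)
        if len(p)<8: print(n,len(p),end=' ');continue
        f=least_squares(lambda q:np.hypot(*(p[:,:2]-q).T)-R,c[:2],loss="soft_l1",f_scale=.002)
        print(n,len(p),"fit",f.x.round(4),"res",np.abs(f.fun).mean().round(4),"ctr",((p.min(0)+p.max(0))/2).round(4),"ext",np.ptp(p,axis=0).round(3),end=' ')
    print()
w=W["top"].reshape(-1,3);
for k,(u,v,h,z0,z1,r) in dict(caddy=(235,146,.04,.03,.065,.115),tray=(365,211,.03,.022,.036,.09)).items():
    c=ray("top",u,v,h)
    for n in W:
        p=near(n,c,r,z0,z1);print(k,n,len(p),cv2.minAreaRect(p[:,:2].astype(np.float32)),p[:,2].max())
print("table",np.nanmedian(W["top"][300:304,150:400,2]),np.nanmedian(W["top"][240:245,100:180,2]))
T=cv2.imread("pics/top0.png")[95:310,170:420];cv2.imwrite("pics/t1.png",cv2.resize(T,None,fx=3.2,fy=2.7,interpolation=cv2.INTER_CUBIC))
E
```

```text
dropper [ 0.45  -0.051  0.1  ] top 153 fit [ 0.4554 -0.0405] res 0.0015 ctr [ 0.4538 -0.0415  0.0403] ext [0.031 0.033 0.05 ] side 361 fit [ 0.454  -0.0392] res 0.0011 ctr [ 0.4524 -0.037   0.0406] ext [0.033 0.031 0.051] 
pepper [ 0.429 -0.158  0.08 ] top 116 fit [ 0.4325 -0.1556] res 0.0018 ctr [ 0.4267 -0.1579  0.041 ] ext [0.038 0.04  0.054] side 414 fit [ 0.4295 -0.1573] res 0.0017 ctr [ 0.4257 -0.1485  0.0409] ext [0.039 0.034 0.058] 
lemon [ 0.394 -0.235  0.03 ] top 545 fit [ 0.3955 -0.2362] res 0.0077 ctr [ 0.3957 -0.2361  0.0389] ext [0.061 0.049 0.03 ] side 472 fit [ 0.3929 -0.2377] res 0.0058 ctr [ 0.3942 -0.2303  0.037 ] ext [0.063 0.046 0.034] 
glass [ 0.328 -0.306  0.06 ] top 312 fit [ 0.3305 -0.3028] res 0.0039 ctr [ 0.3296 -0.3056  0.0428] ext [0.048 0.048 0.045] side 534 fit [ 0.3275 -0.3043] res 0.0031 ctr [ 0.3276 -0.3037  0.0432] ext [0.05  0.051 0.046] 
jar [ 0.623 -0.12   0.11 ] top 148 fit [ 0.6276 -0.1175] res 0.0005 ctr [ 0.6213 -0.1181  0.0749] ext [0.031 0.04  0.049] side 362 fit [ 0.6266 -0.116 ] res 0.0009 ctr [ 0.6225 -0.1123  0.0749] ext [0.037 0.038 0.
[... 807 characters left out ...]
 -0.4166] res 0.0027 ctr [ 0.4997 -0.4164  0.0559] ext [0.05  0.052 0.031] 
caddy top 1282 ((0.5930604934692383, -0.13567869365215302), (0.15346841514110565, 0.18676632642745972), 37.5049934387207) 0.06477841136853442
caddy side 922 ((0.6232439875602722, -0.13976846635341644), (0.15991999208927155, 0.17313148081302643), 0.6176326870918274) 0.06448335491598906
tray top 907 ((0.48043209314346313, -0.39158111810684204), (0.07984938472509384, 0.1492900848388672), 36.310508728027344) 0.035886951973417854
tray side 516 ((0.47882911562919617, -0.3885323405265808), (0.08019950240850449, 0.15088367462158203), 36.130245208740234) 0.03592606737060555
table -0.0002749796883045231 -0.00028040868889124044
```

View pics/t1.png

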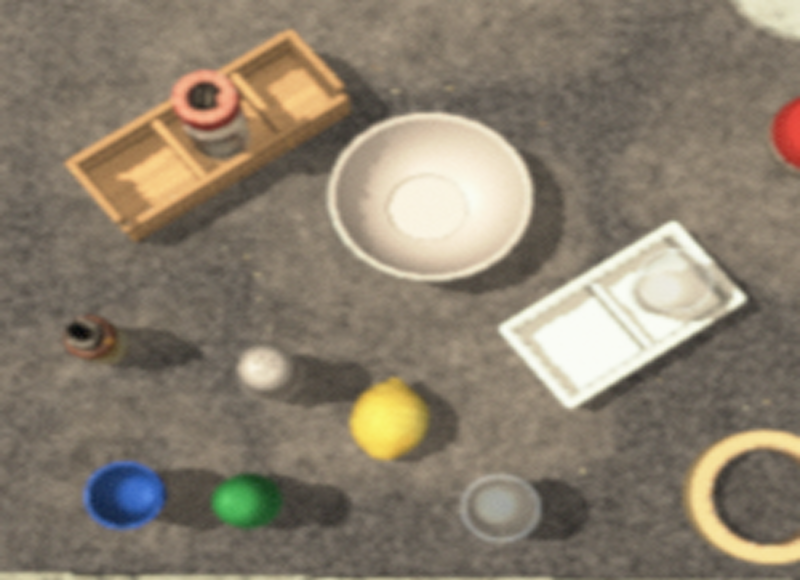

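The crop confirms it: the caddy's wide bay is lower-left and the narrow one upper-right, and the tray's free bay is lower-left. Next I refine the caddy pose and the lemon axis, and check the basket height along the path.

Run:
```python
from h import *
from scipy.optimize import minimize
W={n:cloud(n,np.load(n+"_d.npy")) for n in("top","side")}
for n in W:
    hsv=cv2.cvtColor(np.load(n+"_p.npy"),cv2.COLOR_RGB2HSV).reshape(-1,3);w=W[n].reshape(-1,3)
    c=np.array([.615,-.118]);d=np.hypot(*(w[:,:2]-c).T)
    p=w[(d<.12)&(hsv[:,1]>90)&(hsv[:,0]>8)&(hsv[:,0]<25)&(w[:,2]>.034)&(w[:,2]<.062)&(np.hypot(*(w[:,:2]-[.568,-.26]).T)>.075)]
    print("caddy",n,len(p),cv2.minAreaRect(p[:,:2].astype(np.float32)))
    # model: points must lie on wall/divider lines in caddy xy
    xs=[-91,-24.5,41.5,90.5]
    def cost(q):
        a=q[2];e=(p[:,:2]-q[:2])*1e3;x=e@[np.cos(a),np.sin(a)];y=e@[-np.sin(a),np.cos(a)]
        D=np.minimum(np.abs(np.abs(y)-33),np.min([abs(x-s) for s in xs],0)+0*(x));o=np.maximum(np.maximum(abs(x)-93.5,abs(y)-36),0)
        return np.mean(np.minimum(D,8)+o)
    r=min((minimize(cost,[.613+dx,-.12+dy,np.radians(a)],method="Nelder-Mead",options=dict(xatol=1e-5,fatol=1e-5,initial_simplex=np.array([.613+dx,-.12+dy,np.radians(a)])+np.vstack([np.zeros(3),np.diag([.006,.006,.08])]))) for a in(-48,-54,-60) for dx in(-.004,.004) for dy in(-.004,.004)),key=lambda r:r.fun)
    q=r.x;u=np.array([np.cos(q[2]),np.sin(q[2])])
    print(q[:2].round(4),np.degrees(q[2]).round(1),r.fun.round(2),"wide",(q[:2]-.0575*u).round(4),"jar",(q[:2]+.0085*u).round(4),"narrow",(q[:2]+.066*u).round(4))
    l=w[(np.hypot(*(w[:,:2]-[.394,-.236]).T)<.045)&(w[:,2]>.015)];print("lemon",cv2.minAreaRect(l[:,:2].astype(np.float32)))
w=W["top"].reshape(-1,3)
for y0 in(.0,.1,.2,.3,.4):
    s=w[(w[:,1]>y0)&(w[:,1]<y0+.1)];print(y0,[(x,s[(s[:,0]>x)&(s[:,0]<x+.1),2].max().round(2)) for x in(.2,.3,.4,.5,.6,.7) if ((s[:,0]>x)&(s[:,0]<x+.1)).any()])
```

```text
caddy top 880 ((0.6250379085540771, -0.11116176098585129), (0.07364509999752045, 0.18692617118358612), 36.912418365478516)
[ 0.624  -0.1115] -52.7 1.7 wide [ 0.5892 -0.0657] jar [ 0.6292 -0.1182] narrow [ 0.664  -0.1639]
lemon ((0.39460378885269165, -0.23612463474273682), (0.05232264846563339, 0.055212799459695816), 45.1865348815918)
caddy side 635 ((0.6245601177215576, -0.11060355603694916), (0.07238328456878662, 0.184343621134758), 37.18504333496094)
[ 0.6225 -0.1074] -52.6 3.12 wide [ 0.5876 -0.0617] jar [ 0.6276 -0.1141] narrow [ 0.6626 -0.1598]
lemon ((0.39149028062820435, -0.22995534539222717), (0.053777940571308136, 0.046131715178489685), 28.757457733154297)
0.0 [(0.2, np.float64(0.0)), (0.3, np.float64(0.01)), (0.4, np.float64(0.2)), (0.5, np.float64(0.2)), (0.6, np.float64(0.2)), (0.7, np.float64(0.2))]
0.1 [(0.2, np.float64(0.01)), (0.3, np.float64(0.01)), (0.4, np.float64(0.2)), (0.5, np.float64(0.02)), (0.6, np.float64(0.02)), (0.7, np.float64(0.02))]
0.2 [(0.2, np.float64(0.0)), (0.3, np.float64(0.01)), (0.4, np.float64(0.2)), (0.5, np.float64(0.02)), (0.6, np.float64(0.02)), (0.7, np.float64(0.18))]
0.3 [(0.2, np.float64(0.0)), (0.3, np.float64(0.0)), (0.4, np.float64(0.14)), (0.5, np.float64(0.06)), (0.6, np.float64(0.08)), (0.7, np.float64(0.18))]
0.4 [(0.2, np.float64(-0.71)), (0.3, np.float64(0.0)), (0.4, np.float64(0.0))]
```

Run:
```python
from h import *
w=cloud("top",np.load("top_d.npy")); hsv=cv2.cvtColor(np.load("top_p.npy"),cv2.COLOR_RGB2HSV)
m=((hsv[...,0]>18)&(hsv[...,0]<35)&(hsv[...,1]>130));m[:225]=0;m[275:]=0;m[:,:270]=0;m[:,315:]=0
P=np.array([ray("top",u,v,.025)[:2] for v,u in np.argwhere(m)]);C=np.cov(P.T);e,V=np.linalg.eigh(C)
print("lemon",P.mean(0),np.degrees(np.arctan2(V[1,1],V[0,1])),4*np.sqrt(e))
b=w[(w[...,2]>.12)&(w[...,2]<.23)&(w[...,0]>.35)&(w[...,0]<.85)]
for x in(.38,.42,.46,.5,.54,.58,.62,.66,.7): 
  s=b[(b[:,0]>x)&(b[:,0]<x+.04)]; print(x,s[:,1].min().round(3) if len(s) else None,end='; ')
print("minx",b[:,0].min())
```

```text
lemon [ 0.39468455 -0.23528341] 172.77042286408917 [0.04969105 0.06118579]
0.38 0.054; 0.42 0.039; 0.46 0.04; 0.5 0.039; 0.54 0.039; 0.58 0.039; 0.62 0.039; 0.66 0.039; 0.7 0.039; minx 0.4082197551277984
```

```bash
cat >> h.py <<'E'
from scipy.spatial.transform import Rotation as Ro
def plan(*ts):
    """targets (x,y,z,closing angle deg); prints row numbers from the present pose"""
    o=bot.observe();p=o["ee_pos"];R=Ro.from_quat(o["ee_rot"])
    yd=R.as_matrix()[:,1]
    print("t",round(o["time_s"],2),"at",p.round(4),"yaw",np.degrees(np.arctan2(yd[1],yd[0])).round(1),"open",round(o["opening"],4),"gf",round(o["gripper_force"],1),"q",o["qpos"].round(2),"F",o["ft_force"].round(1))
    for x,y,z,a in ts:
        a=np.radians(a);Y=np.array([np.cos(a),np.sin(a),0]);Z=np.array([0,0,-1.]);T=Ro.from_matrix(np.stack([np.cross(Y,Z),Y,Z],1))
        d=R.inv().apply(np.array([x,y,z])-p)/.3;r=(R.inv()*T).as_rotvec()/(np.pi/2)
        print((x,y,z,round(np.degrees(a),1)),"t",d.round(3),"r",r.round(3))
E
python3 -c "
from h import *
plan((.258,.596,.38,66.6),(.40,.38,.40,50))"
```

```text
t 0.1 at [0.2582 0.596  0.2913] yaw 66.6 open 0.0917 gf 0.0 q [-0.9   0.5  -0.43  1.55  0.22  1.14 -0.21] F [-1.1  0.7 -0.1]
(0.258, 0.596, 0.38, np.float64(66.6)) t [ 0.001 -0.001 -0.296] r [-0.001 -0.    -0.   ]
(0.4, 0.38, 0.4, np.float64(50.0)) t [-0.72  -0.473 -0.362] r [-0.001  0.     0.184]
```

Call:
apply_moves:
  deltas:
    - {"tz": -0.13}
    - {"tz": -0.26}
    - {"tz": -0.36, "tx": -0.1, "ty": -0.06}
    - {"tx": -0.72, "ty": -0.473, "tz": -0.362, "rz": 0.184}
    - {"tx": -0.72, "ty": -0.473, "tz": -0.362, "rz": 0.184}
    - {"tx": -0.72, "ty": -0.473, "tz": -0.362, "rz": 0.184}
    - {"tx": -0.72, "ty": -0.473, "tz": -0.362, "rz": 0.184}
    - {"tx": -0.72, "ty": -0.473, "tz": -0.362, "rz": 0.184}
    - {"tx": -0.72, "ty": -0.473, "tz": -0.362, "rz": 0.184}
    - {"tx": -0.72, "ty": -0.473, "tz": -0.362, "rz": 0.184}
    - {"tx": -0.72, "ty": -0.473, "tz": -0.362, "rz": 0.184}
    - {"tx": -0.72, "ty": -0.473, "tz": -0.362, "rz": 0.184}

```text
validation failed for argument at $.de...
```

```bash
python3 -c "
from h import *
plan((.43,.1,.38,40),(.43,.08,.36,37.2))"
```

```text
t 0.1 at [0.2582 0.596  0.2913] yaw 66.6 open 0.0917 gf 0.0 q [-0.9   0.5  -0.43  1.55  0.22  1.14 -0.21] F [-1.1  0.7 -0.1]
(0.43, 0.1, 0.38, np.float64(40.0)) t [-1.182 -1.29  -0.293] r [-0.001  0.     0.295]
(0.43, 0.08, 0.36, np.float64(37.2)) t [-1.209 -1.351 -0.227] r [-0.001  0.     0.326]
```

Call:
apply_moves:
  deltas:
    - {"tx": 0, "ty": 0, "tz": -0.13, "rx": 0, "ry": 0, "rz": 0, "jaw": 1}
    - {"tx": 0, "ty": 0, "tz": -0.26, "rx": 0, "ry": 0, "rz": 0, "jaw": 1}
    - {"tx": -0.1, "ty": -0.06, "tz": -0.36, "rx": 0, "ry": 0, "rz": 0, "jaw": 1}
    - {"tx": -0.72, "ty": -0.473, "tz": -0.362, "rx": 0, "ry": 0, "rz": 0.184, "jaw": 1}
    - {"tx": -0.72, "ty": -0.473, "tz": -0.362, "rx": 0, "ry": 0, "rz": 0.184, "jaw": 1}
    - {"tx": -0.72, "ty": -0.473, "tz": -0.362, "rx": 0, "ry": 0, "rz": 0.184, "jaw": 1}
    - {"tx": -0.72, "ty": -0.473, "tz": -0.362, "rx": 0, "ry": 0, "rz": 0.184, "jaw": 1}
    - {"tx": -0.72, "ty": -0.473, "tz": -0.362, "rx": 0, "ry": 0, "rz": 0.184, "jaw": 1}
    - {"tx": -0.72, "ty": -0.473, "tz": -0.362, "rx": 0, "ry": 0, "rz": 0.184, "jaw": 1}
    - {"tx": -0.72, "ty": -0.473, "tz": -0.362, "rx": 0, "ry": 0, "rz": 0.184, "jaw": 1}

```text
time_s: 0.93
ee_pos: [0.4043, 0.3746, 0.4005]
ee_rot: [0.346, 0.938, -0.001, 0.001]
ft_force: [0.1, -0.5, -0.5]
opening: 0.0918
gripper_force: 0.0
```

```bash
python3 -c "
from h import *
plan((.43,.1,.38,40),(.43,.12,.36,37.2))"
```

```text
t 0.93 at [0.4043 0.3746 0.4005] yaw 49.5 open 0.0918 gf 0.0 q [-0.54  0.22 -0.3   1.67  0.07  1.27  0.  ] F [ 0.1 -0.5 -0.5]
(0.43, 0.1, 0.38, np.float64(40.0)) t [-0.66  -0.64   0.071] r [-0.001  0.002  0.105]
(0.43, 0.12, 0.36, np.float64(37.2)) t [-0.616 -0.589  0.138] r [-0.001  0.002  0.136]
```

Call:
apply_moves:
  deltas:
    - {"tx": -0.66, "ty": -0.64, "tz": 0.07, "rx": 0, "ry": 0, "rz": 0.105, "jaw": 1}
    - {"tx": -0.66, "ty": -0.64, "tz": 0.07, "rx": 0, "ry": 0, "rz": 0.105, "jaw": 1}
    - {"tx": -0.66, "ty": -0.64, "tz": 0.07, "rx": 0, "ry": 0, "rz": 0.105, "jaw": 1}
    - {"tx": -0.66, "ty": -0.64, "tz": 0.07, "rx": 0, "ry": 0, "rz": 0.105, "jaw": 1}
    - {"tx": -0.66, "ty": -0.64, "tz": 0.07, "rx": 0, "ry": 0, "rz": 0.105, "jaw": 1}
    - {"tx": -0.66, "ty": -0.64, "tz": 0.07, "rx": 0, "ry": 0, "rz": 0.105, "jaw": 1}
    - {"tx": -0.66, "ty": -0.64, "tz": 0.07, "rx": 0, "ry": 0, "rz": 0.105, "jaw": 1}

```text
time_s: 1.52
ee_pos: [0.4281, 0.1026, 0.3794]
ee_rot: [0.419, 0.908, -0.001, -0.0]
ft_force: [1.2, -0.5, -0.1]
opening: 0.0917
gripper_force: 0.0
```

```bash
python3 -c "
from h import *
plan((.431,-.1565,.30,37.2))"
```

```text
t 1.52 at [0.4281 0.1026 0.3794] yaw 40.4 open 0.0917 gf 0.0 q [-0.23  0.01 -0.07  1.94  0.    1.19  0.41] F [ 1.2 -0.5 -0.1]
(0.431, -0.1565, 0.3, np.float64(37.2)) t [-0.664 -0.553  0.265] r [-0.001  0.     0.036]
```

Call:
apply_moves:
  deltas:
    - {"tx": -0.664, "ty": -0.553, "tz": 0.265, "rx": 0, "ry": 0, "rz": 0.036, "jaw": 0.8}
    - {"tx": -0.664, "ty": -0.553, "tz": 0.265, "rx": 0, "ry": 0, "rz": 0.036, "jaw": 0.8}
    - {"tx": -0.664, "ty": -0.553, "tz": 0.265, "rx": 0, "ry": 0, "rz": 0.036, "jaw": 0.8}
    - {"tx": -0.664, "ty": -0.553, "tz": 0.265, "rx": 0, "ry": 0, "rz": 0.036, "jaw": 0.8}
    - {"tx": -0.664, "ty": -0.553, "tz": 0.265, "rx": 0, "ry": 0, "rz": 0.036, "jaw": 0.8}
    - {"tx": -0.664, "ty": -0.553, "tz": 0.265, "rx": 0, "ry": 0, "rz": 0.036, "jaw": 0.8}
    - {"tx": -0.664, "ty": -0.553, "tz": 0.265, "rx": 0, "ry": 0, "rz": 0.036, "jaw": 0.8}
    - {"tx": -0.664, "ty": -0.553, "tz": 0.265, "rx": 0, "ry": 0, "rz": 0.036, "jaw": 0.8}
    - {"tx": -0.664, "ty": -0.553, "tz": 0.265, "rx": 0, "ry": 0, "rz": 0.036, "jaw": 0.8}
    - {"tx": -0.664, "ty": -0.553, "tz": 0.265, "rx": 0, "ry": 0, "rz": 0.036, "jaw": 0.8}

```text
time_s: 2.35
ee_pos: [0.4324, -0.1515, 0.3002]
ee_rot: [0.443, 0.897, 0.0, -0.0]
ft_force: [1.1, 1.0, -0.4]
opening: 0.0731
gripper_force: 0.0
```

```bash
python3 -c "
from h import *
plan((.431,-.1565,.112,37.2))"
```

```text
t 2.35 at [ 0.4324 -0.1515  0.3002] yaw 37.4 open 0.0731 gf 0.0 q [ 0.08  0.11  0.21  2.02 -0.03  1.01  0.96] F [ 1.1  1.  -0.4]
(0.431, -0.1565, 0.112, np.float64(37.2)) t [-0.011 -0.014  0.627] r [ 0.    -0.001  0.003]
```

Call:
apply_moves:
  deltas:
    - {"tx": 0, "ty": 0, "tz": 0.13, "rx": 0, "ry": 0, "rz": 0, "jaw": 0.8}
    - {"tx": 0, "ty": 0, "tz": 0.26, "rx": 0, "ry": 0, "rz": 0, "jaw": 0.8}
    - {"tx": 0, "ty": 0, "tz": 0.34, "rx": 0, "ry": 0, "rz": 0, "jaw": 0.8}
    - {"tx": 0, "ty": 0, "tz": 0.36, "rx": 0, "ry": 0, "rz": 0, "jaw": 0.8}
    - {"tx": 0, "ty": 0, "tz": 0.36, "rx": 0, "ry": 0, "rz": 0, "jaw": 0.8}
    - {"tx": 0, "ty": 0, "tz": 0.36, "rx": 0, "ry": 0, "rz": 0, "jaw": 0.8}

```text
time_s: 2.85
ee_pos: [0.4331, -0.1523, 0.1933]
ee_rot: [0.443, 0.897, 0.0, 0.0]
ft_force: [0.1, -0.4, -0.3]
opening: 0.0737
gripper_force: 0.0
```

```bash
python3 -c "
from h import *
plan((.431,-.1565,.112,37.2))
p,d=bot.read_camera('side');cv2.imwrite('pics/s2.png',cv2.resize(p[170:320,200:400,::-1],None,fx=3.5,fy=3.5))"
```

```text
t 2.85 at [ 0.4331 -0.1523  0.1933] yaw 37.4 open 0.0737 gf 0.0 q [ 0.1   0.27  0.2   2.12 -0.08  0.75  1.01] F [ 0.1 -0.4 -0.3]
(0.431, -0.1565, 0.112, np.float64(37.2)) t [-0.007 -0.014  0.271] r [0.001 0.    0.003]
```

View pics/s2.png

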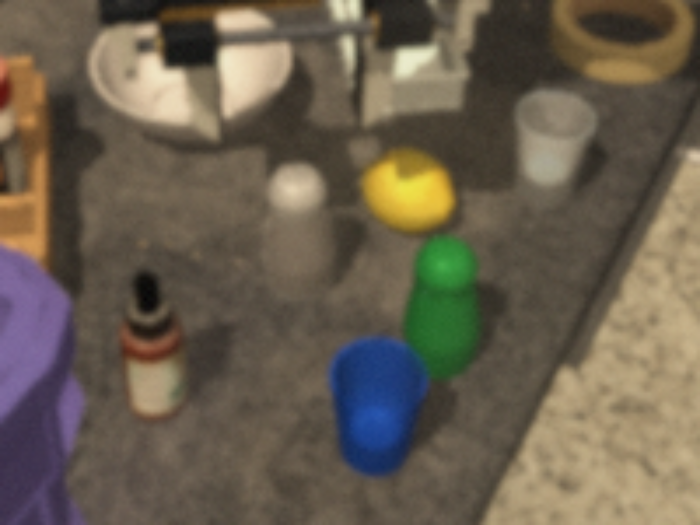

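The fingers hang at crop (205,100) and (375,100), either side of the shaker at (300,230). I'll go down.

Call:
apply_moves:
  deltas:
    - {"tx": -0.007, "ty": -0.014, "tz": 0.1, "rx": 0, "ry": 0, "rz": 0.003, "jaw": 0.8}
    - {"tx": -0.007, "ty": -0.014, "tz": 0.18, "rx": 0, "ry": 0, "rz": 0.003, "jaw": 0.8}
    - {"tx": -0.007, "ty": -0.014, "tz": 0.24, "rx": 0, "ry": 0, "rz": 0.003, "jaw": 0.8}
    - {"tx": -0.007, "ty": -0.014, "tz": 0.27, "rx": 0, "ry": 0, "rz": 0.003, "jaw": 0.8}
    - {"tx": -0.007, "ty": -0.014, "tz": 0.27, "rx": 0, "ry": 0, "rz": 0.003, "jaw": 0.8}
    - {"tx": -0.007, "ty": -0.014, "tz": 0.27, "rx": 0, "ry": 0, "rz": 0.003, "jaw": 0.8}
    - {"tx": -0.007, "ty": -0.014, "tz": 0.27, "rx": 0, "ry": 0, "rz": 0.003, "jaw": 0.4}
    - {"tx": -0.007, "ty": -0.014, "tz": 0.27, "rx": 0, "ry": 0, "rz": 0.003, "jaw": 0.3}
    - {"tx": -0.007, "ty": -0.014, "tz": 0.27, "rx": 0, "ry": 0, "rz": 0.003, "jaw": 0.2}
    - {"tx": -0.007, "ty": -0.014, "tz": 0.27, "rx": 0, "ry": 0, "rz": 0.003, "jaw": 0.2}
    - {"tx": -0.007, "ty": -0.014, "tz": 0.27, "rx": 0, "ry": 0, "rz": 0.003, "jaw": 0.2}
    - {"tx": -0.007, "ty": -0.014, "tz": 0.27, "rx": 0, "ry": 0, "rz": 0.003, "jaw": 0.2}

```text
time_s: 3.9
ee_pos: [0.4301, -0.1574, 0.1115]
ee_rot: [0.446, 0.895, 0.0, 0.0]
ft_force: [0.9, 0.0, 0.6]
opening: 0.0381
gripper_force: 0.0
```

```bash
python3 -c "
from h import *
plan((.431,-.1565,.2,37.2),(.5898,-.0655,.23,37.1))"
```

```text
t 3.9 at [ 0.4301 -0.1574  0.1115] yaw 37.1 open 0.0381 gf 0.0 q [ 0.14  0.43  0.18  2.16 -0.14  0.56  1.07] F [0.9 0.  0.6]
(0.431, -0.1565, 0.2, np.float64(37.2)) t [ 0.     0.004 -0.295] r [ 0.     0.    -0.002]
(0.5898, -0.0655, 0.23, np.float64(37.1)) t [-0.076  0.61  -0.395] r [ 0.  0. -0.]
```

Call:
apply_moves:
  deltas:
    - {"tx": 0, "ty": 0, "tz": 0, "rx": 0, "ry": 0, "rz": 0, "jaw": 0.2}
    - {"tx": 0, "ty": 0, "tz": 0, "rx": 0, "ry": 0, "rz": 0, "jaw": 0.2}
    - {"tx": 0, "ty": 0, "tz": 0, "rx": 0, "ry": 0, "rz": 0, "jaw": 0.2}

```text
time_s: 4.15
ee_pos: [0.4301, -0.1574, 0.1114]
ee_rot: [0.446, 0.895, 0.0, 0.0]
ft_force: [0.1, -0.1, 3.1]
opening: 0.0359
gripper_force: 29.8
```

Call:
apply_moves:
  deltas:
    - {"tx": 0, "ty": 0, "tz": -0.03, "rx": 0, "ry": 0, "rz": 0, "jaw": 0.2}
    - {"tx": 0, "ty": 0, "tz": -0.08, "rx": 0, "ry": 0, "rz": 0, "jaw": 0.2}
    - {"tx": 0, "ty": 0, "tz": -0.16, "rx": 0, "ry": 0, "rz": 0, "jaw": 0.2}
    - {"tx": 0, "ty": 0.02, "tz": -0.25, "rx": 0, "ry": 0, "rz": 0, "jaw": 0.2}
    - {"tx": -0.01, "ty": 0.08, "tz": -0.33, "rx": 0, "ry": 0, "rz": 0, "jaw": 0.2}
    - {"tx": -0.02, "ty": 0.16, "tz": -0.38, "rx": 0, "ry": 0, "rz": 0, "jaw": 0.2}
    - {"tx": -0.035, "ty": 0.26, "tz": -0.395, "rx": 0, "ry": 0, "rz": 0, "jaw": 0.2}
    - {"tx": -0.048, "ty": 0.36, "tz": -0.395, "rx": 0, "ry": 0, "rz": 0, "jaw": 0.2}
    - {"tx": -0.06, "ty": 0.46, "tz": -0.395, "rx": 0, "ry": 0, "rz": 0, "jaw": 0.2}
    - {"tx": -0.07, "ty": 0.54, "tz": -0.395, "rx": 0, "ry": 0, "rz": 0, "jaw": 0.2}
    - {"tx": -0.076, "ty": 0.59, "tz": -0.395, "rx": 0, "ry": 0, "rz": 0, "jaw": 0.2}
    - {"tx": -0.076, "ty": 0.61, "tz": -0.395, "rx": 0, "ry": 0, "rz": 0, "jaw": 0.2}

```text
time_s: 5.15
ee_pos: [0.5914, -0.0631, 0.2299]
ee_rot: [0.444, 0.896, 0.0, 0.0]
ft_force: [-0.2, 1.0, -1.2]
opening: 0.0356
gripper_force: 29.6
```

Call:
apply_moves:
  deltas:
    - {"tx": 0, "ty": 0, "tz": 0, "rx": 0, "ry": 0, "rz": 0, "jaw": 0.2}
    - {"tx": 0, "ty": 0, "tz": 0, "rx": 0, "ry": 0, "rz": 0, "jaw": 0.2}
    - {"tx": 0, "ty": 0, "tz": 0, "rx": 0, "ry": 0, "rz": 0, "jaw": 0.2}

```text
time_s: 5.4
ee_pos: [0.5884, -0.0665, 0.2297]
ee_rot: [0.446, 0.895, -0.001, -0.001]
ft_force: [0.3, -0.2, -1.6]
opening: 0.0356
gripper_force: 29.6
```

```bash
python3 -c "
from h import *
plan((.5898,-.0655,.15,37.1),(.5898,-.0655,.122,37.1))
p,d=bot.read_camera('side');cv2.imwrite('pics/s3.png',cv2.resize(p[80:260,130:330,::-1],None,fx=3.2,fy=3.2))"
```

```text
t 5.4 at [ 0.5884 -0.0665  0.2297] yaw 37.0 open 0.0356 gf 29.6 q [-0.06  0.44  0.16  1.77 -0.08  0.94  0.78] F [ 0.3 -0.2 -1.6]
(0.5898, -0.0655, 0.15, np.float64(37.1)) t [-0.     0.006  0.266] r [-0.001 -0.    -0.001]
(0.5898, -0.0655, 0.122, np.float64(37.1)) t [-0.     0.006  0.359] r [-0.001 -0.    -0.001]
```

View pics/s3.png

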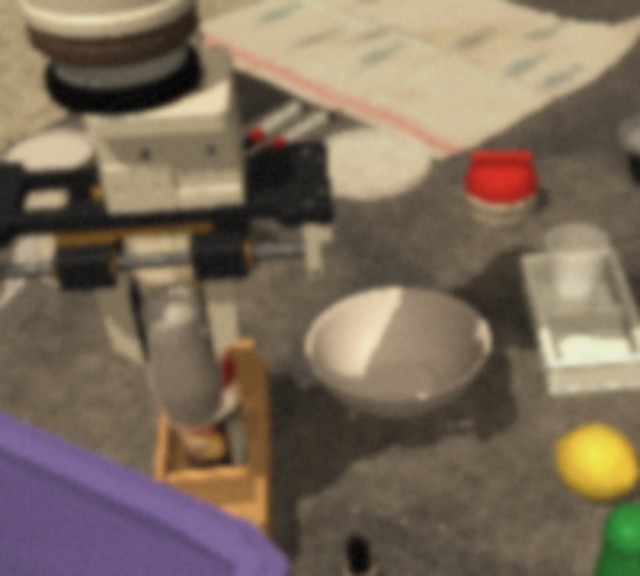

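The shaker hangs at crop (185,350) over the wide bay and leans a little in the image. I'll check whether that is perspective.

```bash
cat >> h.py <<'E'
def axis(c,r,z0,z1,step=.01,R=.02,names=("side","top")):
    from scipy.optimize import least_squares
    for n in names:
        p,d=bot.read_camera(n);w=cloud(n,d).reshape(-1,3);w=w[np.hypot(*(w[:,:2]-c).T)<r]
        for z in np.arange(z0,z1,step):
            s=w[(w[:,2]>z)&(w[:,2]<z+step)]
            if len(s)>5:
                f=least_squares(lambda q:np.hypot(*(s[:,:2]-q).T)-R,c,loss="soft_l1",f_scale=.002);print(n,round(z+step/2,3),len(s),f.x.round(4))
E
python3 -c "
from h import *
print(proj('side',(.5884,-.0665,.21)),proj('side',(.5884,-.0665,.12)))
axis(np.array([.5884,-.0665]),.032,.115,.2,R=.021)"
```

```text
[182.46871512 168.98085808] [190.31816615 207.40225373]
side 0.12 21 [ 0.5875 -0.0664]
side 0.13 78 [ 0.5865 -0.0657]
side 0.14 88 [ 0.5861 -0.0643]
side 0.15 104 [ 0.586  -0.0641]
side 0.16 114 [ 0.5873 -0.0652]
side 0.17 142 [ 0.5886 -0.0661]
side 0.18 158 [ 0.59  -0.067]
side 0.19 149 [ 0.5899 -0.0673]
side 0.2 202 [ 0.5917 -0.0677]
```

Upright, and centred on the tool axis. I'll lower it.

Call:
apply_moves:
  deltas:
    - {"tx": 0, "ty": 0.005, "tz": 0.08, "rx": 0, "ry": 0, "rz": 0, "jaw": 0.2}
    - {"tx": 0, "ty": 0.005, "tz": 0.16, "rx": 0, "ry": 0, "rz": 0, "jaw": 0.2}
    - {"tx": 0, "ty": 0.005, "tz": 0.23, "rx": 0, "ry": 0, "rz": 0, "jaw": 0.2}
    - {"tx": 0, "ty": 0.005, "tz": 0.29, "rx": 0, "ry": 0, "rz": 0, "jaw": 0.2}
    - {"tx": 0, "ty": 0.005, "tz": 0.33, "rx": 0, "ry": 0, "rz": 0, "jaw": 0.2}
    - {"tx": 0, "ty": 0.005, "tz": 0.35, "rx": 0, "ry": 0, "rz": 0, "jaw": 0.2}
    - {"tx": 0, "ty": 0.005, "tz": 0.364, "rx": 0, "ry": 0, "rz": 0, "jaw": 0.2}
    - {"tx": 0, "ty": 0.005, "tz": 0.364, "rx": 0, "ry": 0, "rz": 0, "jaw": 0.2}
    - {"tx": 0, "ty": 0.005, "tz": 0.364, "rx": 0, "ry": 0, "rz": 0, "jaw": 0.2}
    - {"tx": 0, "ty": 0.005, "tz": 0.364, "rx": 0, "ry": 0, "rz": 0, "jaw": 0.2}
    - {"tx": 0, "ty": 0.005, "tz": 0.364, "rx": 0, "ry": 0, "rz": 0, "jaw": 0.2}

```text
time_s: 6.47
ee_pos: [0.5916, -0.0645, 0.1216]
ee_rot: [0.446, 0.895, 0.0, 0.001]
ft_force: [0.0, 0.5, -0.3]
opening: 0.0355
gripper_force: 29.6
```

Call:
apply_moves:
  deltas:
    - {"tx": 0, "ty": 0, "tz": 0.005, "rx": 0, "ry": 0, "rz": 0, "jaw": 0.2}
    - {"tx": 0, "ty": 0, "tz": 0.005, "rx": 0, "ry": 0, "rz": 0, "jaw": 0.2}
    - {"tx": 0, "ty": 0, "tz": 0.005, "rx": 0, "ry": 0, "rz": 0, "jaw": 0.5}
    - {"tx": 0, "ty": 0, "tz": 0.005, "rx": 0, "ry": 0, "rz": 0, "jaw": 0.7}
    - {"tx": 0, "ty": 0, "tz": 0.005, "rx": 0, "ry": 0, "rz": 0, "jaw": 0.7}
    - {"tx": 0, "ty": 0, "tz": 0.005, "rx": 0, "ry": 0, "rz": 0, "jaw": 0.7}
    - {"tx": 0, "ty": 0, "tz": 0.005, "rx": 0, "ry": 0, "rz": 0, "jaw": 0.7}
    - {"tx": 0, "ty": 0, "tz": 0.005, "rx": 0, "ry": 0, "rz": 0, "jaw": 0.7}
    - {"tx": 0, "ty": 0, "tz": 0.005, "rx": 0, "ry": 0, "rz": 0, "jaw": 0.7}

```text
time_s: 7.22
ee_pos: [0.5909, -0.0644, 0.1191]
ee_rot: [0.446, 0.895, 0.0, -0.0]
ft_force: [0.1, 0.7, 0.5]
opening: 0.0642
gripper_force: 0.0
```

```bash
python3 -c "
from h import *
plan((.5898,-.0655,.23,37.1),(.4548,-.040,.23,5))"
```

```text
t 7.22 at [ 0.5909 -0.0644  0.1191] yaw 37.1 open 0.0642 gf 0.0 q [-0.04  0.59  0.14  1.83 -0.12  0.73  0.81] F [0.1 0.7 0.5]
(0.5898, -0.0655, 0.23, np.float64(37.1)) t [-0.001 -0.005 -0.37 ] r [-0. -0. -0.]
(0.4548, -0.04, 0.23, np.float64(5.0)) t [ 0.338 -0.313 -0.37 ] r [-0.    -0.     0.356]
```

Call:
apply_moves:
  deltas:
    - {"tx": 0, "ty": 0, "tz": -0.1, "rx": 0, "ry": 0, "rz": 0, "jaw": 0.7}
    - {"tx": 0, "ty": 0, "tz": -0.22, "rx": 0, "ry": 0, "rz": 0, "jaw": 0.7}
    - {"tx": 0, "ty": 0, "tz": -0.35, "rx": 0, "ry": 0, "rz": 0, "jaw": 0.7}
    - {"tx": 0, "ty": 0, "tz": -0.45, "rx": 0, "ry": 0, "rz": 0, "jaw": 0.7}
    - {"tx": 0.338, "ty": -0.313, "tz": -0.45, "rx": 0, "ry": 0, "rz": 0.356, "jaw": 0.7}
    - {"tx": 0.338, "ty": -0.313, "tz": -0.45, "rx": 0, "ry": 0, "rz": 0.356, "jaw": 0.7}
    - {"tx": 0.338, "ty": -0.313, "tz": -0.45, "rx": 0, "ry": 0, "rz": 0.356, "jaw": 0.7}
    - {"tx": 0.338, "ty": -0.313, "tz": -0.45, "rx": 0, "ry": 0, "rz": 0.356, "jaw": 0.7}
    - {"tx": 0.338, "ty": -0.313, "tz": -0.45, "rx": 0, "ry": 0, "rz": 0.356, "jaw": 0.7}
    - {"tx": 0.338, "ty": -0.313, "tz": -0.45, "rx": 0, "ry": 0, "rz": 0.356, "jaw": 0.7}
    - {"tx": 0.338, "ty": -0.313, "tz": -0.45, "rx": 0, "ry": 0, "rz": 0.356, "jaw": 0.7}
    - {"tx": 0.338, "ty": -0.313, "tz": -0.45, "rx": 0, "ry": 0, "rz": 0.356, "jaw": 0.7}

```text
time_s: 8.22
ee_pos: [0.4556, -0.0401, 0.2543]
ee_rot: [0.675, 0.738, 0.0, 0.0]
ft_force: [-0.2, -0.2, 0.3]
opening: 0.0641
gripper_force: 0.0
```

```bash
python3 -c "
from h import *
bot.read_camera('top');bot.read_camera('top');bot.read_camera('top')
p,d=bot.read_camera('side');cv2.imwrite('pics/s4.png',cv2.resize(p[100:320,130:380,::-1],None,fx=2.7,fy=2.7))
plan((.4545,-.040,.108,5))
axis(np.array([.4545,-.04]),.03,.01,.07,R=.0165,names=('side',))
"
```

```text
t 8.42 at [ 0.4553 -0.0402  0.2539] yaw 5.0 open 0.0648 gf 0.0 q [-0.2   0.17  0.26  2.07 -0.06  0.9   0.17] F [ 0.1  0.6 -0.2]
(0.4545, -0.04, 0.108, np.float64(5.0)) t [ 0.001 -0.002  0.486] r [-0.  0.  0.]
side 0.015 50 [ 0.4537 -0.0387]
side 0.025 58 [ 0.4535 -0.0386]
side 0.035 64 [ 0.4536 -0.0388]
side 0.045 60 [ 0.4535 -0.0388]
side 0.055 83 [ 0.454  -0.0392]
side 0.065 97 [ 0.4567 -0.0425]
```

View pics/s4.png

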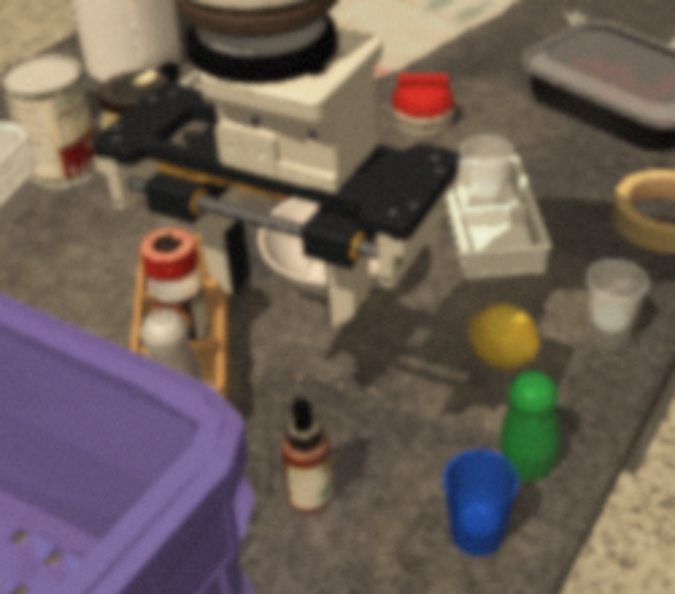

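The shaker stands in the wide bay at crop (165,340), and the jar is undisturbed. Now the dropper.

Call:
apply_moves:
  deltas:
    - {"tx": 0.001, "ty": -0.002, "tz": 0.12, "rx": 0, "ry": 0, "rz": 0, "jaw": 0.7}
    - {"tx": 0.001, "ty": -0.002, "tz": 0.24, "rx": 0, "ry": 0, "rz": 0, "jaw": 0.7}
    - {"tx": 0.001, "ty": -0.002, "tz": 0.34, "rx": 0, "ry": 0, "rz": 0, "jaw": 0.7}
    - {"tx": 0.001, "ty": -0.002, "tz": 0.42, "rx": 0, "ry": 0, "rz": 0, "jaw": 0.7}
    - {"tx": 0.001, "ty": -0.002, "tz": 0.47, "rx": 0, "ry": 0, "rz": 0, "jaw": 0.7}
    - {"tx": 0.001, "ty": -0.002, "tz": 0.486, "rx": 0, "ry": 0, "rz": 0, "jaw": 0.7}
    - {"tx": 0.001, "ty": -0.002, "tz": 0.486, "rx": 0, "ry": 0, "rz": 0, "jaw": 0.6}
    - {"tx": 0.001, "ty": -0.002, "tz": 0.486, "rx": 0, "ry": 0, "rz": 0, "jaw": 0.4}
    - {"tx": 0.001, "ty": -0.002, "tz": 0.486, "rx": 0, "ry": 0, "rz": 0, "jaw": 0.2}
    - {"tx": 0.001, "ty": -0.002, "tz": 0.486, "rx": 0, "ry": 0, "rz": 0, "jaw": 0.2}
    - {"tx": 0.001, "ty": -0.002, "tz": 0.486, "rx": 0, "ry": 0, "rz": 0, "jaw": 0.2}
    - {"tx": 0.001, "ty": -0.002, "tz": 0.486, "rx": 0, "ry": 0, "rz": 0, "jaw": 0.2}

```text
time_s: 9.47
ee_pos: [0.4548, -0.0397, 0.1091]
ee_rot: [0.675, 0.737, 0.001, 0.001]
ft_force: [-0.3, -0.7, 3.8]
opening: 0.0312
gripper_force: 30.0
```

Call:
apply_moves:
  deltas:
    - {"tx": 0, "ty": 0, "tz": 0, "rx": 0, "ry": 0, "rz": 0, "jaw": 0.2}
    - {"tx": 0, "ty": 0, "tz": 0, "rx": 0, "ry": 0, "rz": 0, "jaw": 0.2}
    - {"tx": 0, "ty": 0, "tz": 0, "rx": 0, "ry": 0, "rz": 0, "jaw": 0.2}
    - {"tx": 0, "ty": 0, "tz": 0, "rx": 0, "ry": 0, "rz": 0, "jaw": 0.2}

```text
time_s: 9.8
ee_pos: [0.4549, -0.0398, 0.1091]
ee_rot: [0.675, 0.737, 0.001, 0.0]
ft_force: [-0.9, -0.1, 6.7]
opening: 0.0314
gripper_force: 30.0
```

```bash
python3 -c "
from h import *
plan((.4545,-.040,.30,5),(.5,-.17,.30,37.1),(.6655,-.1652,.30,37.1))"
```

```text
t 9.8 at [ 0.4549 -0.0398  0.1091] yaw 5.0 open 0.0314 gf 30.0 q [-0.15  0.43  0.21  2.17 -0.17  0.55  0.27] F [-0.9 -0.1  6.7]
(0.4545, -0.04, 0.3, np.float64(5.0)) t [-0.    -0.    -0.636] r [ 0.001 -0.     0.   ]
(0.5, -0.17, 0.3, np.float64(37.1)) t [-0.445  0.113 -0.636] r [ 0.001  0.    -0.356]
(0.6655, -0.1652, 0.3, np.float64(37.1)) t [-0.478  0.664 -0.635] r [ 0.001  0.    -0.356]
```

Call:
apply_moves:
  deltas:
    - {"tx": 0, "ty": 0, "tz": -0.04, "rx": 0, "ry": 0, "rz": 0, "jaw": 0.2}
    - {"tx": 0, "ty": 0, "tz": -0.1, "rx": 0, "ry": 0, "rz": 0, "jaw": 0.2}
    - {"tx": 0, "ty": 0, "tz": -0.18, "rx": 0, "ry": 0, "rz": 0, "jaw": 0.2}
    - {"tx": 0, "ty": 0, "tz": -0.27, "rx": 0, "ry": 0, "rz": 0, "jaw": 0.2}
    - {"tx": 0, "ty": 0, "tz": -0.36, "rx": 0, "ry": 0, "rz": 0, "jaw": 0.2}
    - {"tx": 0, "ty": 0, "tz": -0.45, "rx": 0, "ry": 0, "rz": 0, "jaw": 0.2}
    - {"tx": -0.02, "ty": 0.0, "tz": -0.52, "rx": 0, "ry": 0, "rz": -0.02, "jaw": 0.2}
    - {"tx": -0.06, "ty": 0.04, "tz": -0.56, "rx": 0, "ry": 0, "rz": -0.05, "jaw": 0.2}
    - {"tx": -0.12, "ty": 0.1, "tz": -0.58, "rx": 0, "ry": 0, "rz": -0.1, "jaw": 0.2}
    - {"tx": -0.18, "ty": 0.18, "tz": -0.58, "rx": 0, "ry": 0, "rz": -0.15, "jaw": 0.2}
    - {"tx": -0.24, "ty": 0.26, "tz": -0.58, "rx": 0, "ry": 0, "rz": -0.2, "jaw": 0.2}
    - {"tx": -0.3, "ty": 0.35, "tz": -0.58, "rx": 0, "ry": 0, "rz": -0.25, "jaw": 0.2}

```text
time_s: 10.8
ee_pos: [0.5673, -0.121, 0.2826]
ee_rot: [0.517, 0.856, 0.0, -0.0]
ft_force: [-0.4, -0.6, -0.9]
opening: 0.0313
gripper_force: 30.0
```

```bash
python3 -c "
from h import *
plan((.6655,-.1652,.28,37.1))"
```

```text
t 10.8 at [ 0.5673 -0.121   0.2826] yaw 27.7 open 0.0313 gf 30.0 q [-0.04  0.36  0.26  1.76 -0.11  1.04  0.74] F [-0.4 -0.6 -0.9]
(0.6655, -0.1652, 0.28, np.float64(37.1)) t [-0.283  0.221  0.009] r [ 0.    -0.    -0.104]
```

Call:
apply_moves:
  deltas:
    - {"tx": -0.07, "ty": 0.06, "tz": 0, "rx": 0, "ry": 0, "rz": -0.03, "jaw": 0.2}
    - {"tx": -0.14, "ty": 0.11, "tz": 0, "rx": 0, "ry": 0, "rz": -0.06, "jaw": 0.2}
    - {"tx": -0.2, "ty": 0.16, "tz": 0, "rx": 0, "ry": 0, "rz": -0.08, "jaw": 0.2}
    - {"tx": -0.25, "ty": 0.195, "tz": 0, "rx": 0, "ry": 0, "rz": -0.095, "jaw": 0.2}
    - {"tx": -0.275, "ty": 0.215, "tz": 0, "rx": 0, "ry": 0, "rz": -0.104, "jaw": 0.2}
    - {"tx": -0.283, "ty": 0.221, "tz": 0, "rx": 0, "ry": 0, "rz": -0.104, "jaw": 0.2}
    - {"tx": -0.283, "ty": 0.221, "tz": 0, "rx": 0, "ry": 0, "rz": -0.104, "jaw": 0.2}
    - {"tx": -0.283, "ty": 0.221, "tz": 0, "rx": 0, "ry": 0, "rz": -0.104, "jaw": 0.2}
    - {"tx": -0.283, "ty": 0.221, "tz": 0, "rx": 0, "ry": 0, "rz": -0.104, "jaw": 0.2}

```text
time_s: 11.55
ee_pos: [0.664, -0.1644, 0.2822]
ee_rot: [0.447, 0.894, 0.0, -0.0]
ft_force: [-1.5, 0.4, -1.5]
opening: 0.0311
gripper_force: 30.0
```

```bash
python3 -c "
from h import *
plan((.6655,-.1652,.16,37.1),(.6655,-.1652,.1185,37.1))
axis(np.array([.6655,-.1652]),.03,.16,.25,R=.0165)
p,d=bot.read_camera('side');cv2.imwrite('pics/s5.png',cv2.resize(p[40:240,130:330,::-1],None,fx=3,fy=3))"
```

```text
t 11.55 at [ 0.664  -0.1644  0.2822] yaw 36.9 open 0.0311 gf 30.0 q [ 0.05  0.54  0.23  1.48 -0.13  1.13  0.94] F [-1.5  0.4 -1.5]
(0.6655, -0.1652, 0.16, np.float64(37.1)) t [-0.005  0.002  0.407] r [-0.    -0.001 -0.002]
(0.6655, -0.1652, 0.1185, np.float64(37.1)) t [-0.006  0.002  0.546] r [-0.    -0.001 -0.002]
side 0.175 21 [ 0.6629 -0.1646]
side 0.185 66 [ 0.6627 -0.1642]
side 0.195 78 [ 0.6628 -0.1644]
side 0.205 71 [ 0.6631 -0.1642]
side 0.215 73 [ 0.6632 -0.1639]
side 0.225 119 [ 0.6636 -0.163 ]
side 0.235 160 [ 0.6653 -0.1641]
side 0.245 121 [ 0.6674 -0.1656]
top 0.185 10 [ 0.664  -0.1656]
```

View pics/s5.png

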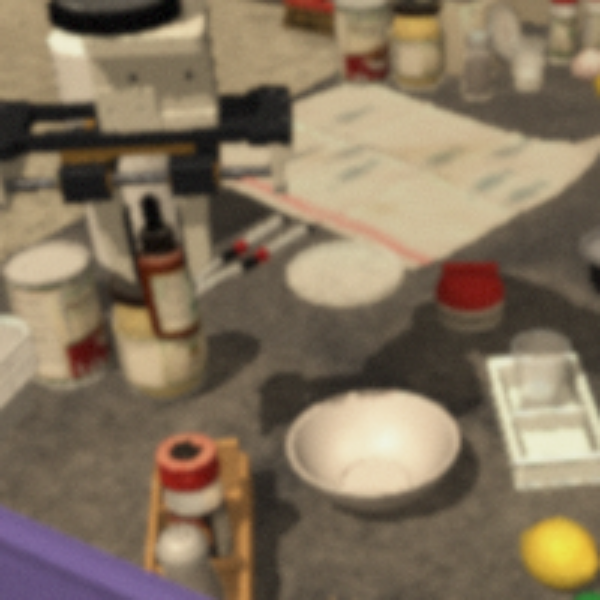

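The bottle hangs upright at crop (165,285), beyond the jar. The region above the narrow bay is clear.

Call:
apply_moves:
  deltas:
    - {"tx": -0.005, "ty": 0.002, "tz": 0.08, "rx": 0, "ry": 0, "rz": -0.002, "jaw": 0.2}
    - {"tx": -0.005, "ty": 0.002, "tz": 0.17, "rx": 0, "ry": 0, "rz": -0.002, "jaw": 0.2}
    - {"tx": -0.005, "ty": 0.002, "tz": 0.26, "rx": 0, "ry": 0, "rz": -0.002, "jaw": 0.2}
    - {"tx": -0.005, "ty": 0.002, "tz": 0.34, "rx": 0, "ry": 0, "rz": -0.002, "jaw": 0.2}
    - {"tx": -0.005, "ty": 0.002, "tz": 0.36, "rx": 0, "ry": 0, "rz": -0.002, "jaw": 0.2}
    - {"tx": -0.005, "ty": 0.002, "tz": 0.36, "rx": 0, "ry": 0, "rz": -0.002, "jaw": 0.2}
    - {"tx": -0.005, "ty": 0.002, "tz": 0.36, "rx": 0, "ry": 0, "rz": -0.002, "jaw": 0.2}
    - {"tx": -0.005, "ty": 0.002, "tz": 0.36, "rx": 0, "ry": 0, "rz": -0.002, "jaw": 0.2}

```text
time_s: 12.37
ee_pos: [0.6674, -0.1661, 0.1765]
ee_rot: [0.446, 0.895, 0.0, 0.002]
ft_force: [0.7, -1.0, -0.8]
opening: 0.0312
gripper_force: 30.0
```

```bash
python3 -c "
from h import *
plan((.6655,-.1652,.1185,37.1))"
```

```text
t 12.37 at [ 0.6674 -0.1661  0.1765] yaw 37.1 open 0.0312 gf 30.0 q [ 0.06  0.65  0.21  1.56 -0.16  0.94  0.97] F [ 0.7 -1.  -0.8]
(0.6655, -0.1652, 0.1185, np.float64(37.1)) t [ 0.007 -0.004  0.193] r [ 0.001  0.002 -0.   ]
```

Call:
apply_moves:
  deltas:
    - {"tx": 0.007, "ty": -0.004, "tz": 0.03, "rx": 0, "ry": 0, "rz": 0, "jaw": 0.2}
    - {"tx": 0.007, "ty": -0.004, "tz": 0.07, "rx": 0, "ry": 0, "rz": 0, "jaw": 0.2}
    - {"tx": 0.007, "ty": -0.004, "tz": 0.11, "rx": 0, "ry": 0, "rz": 0, "jaw": 0.2}
    - {"tx": 0.007, "ty": -0.004, "tz": 0.15, "rx": 0, "ry": 0, "rz": 0, "jaw": 0.2}
    - {"tx": 0.007, "ty": -0.004, "tz": 0.175, "rx": 0, "ry": 0, "rz": 0, "jaw": 0.2}
    - {"tx": 0.007, "ty": -0.004, "tz": 0.185, "rx": 0, "ry": 0, "rz": 0, "jaw": 0.2}
    - {"tx": 0.007, "ty": -0.004, "tz": 0.192, "rx": 0, "ry": 0, "rz": 0, "jaw": 0.2}
    - {"tx": 0.007, "ty": -0.004, "tz": 0.192, "rx": 0, "ry": 0, "rz": 0, "jaw": 0.2}
    - {"tx": 0.007, "ty": -0.004, "tz": 0.192, "rx": 0, "ry": 0, "rz": 0, "jaw": 0.2}
    - {"tx": 0.007, "ty": -0.004, "tz": 0.192, "rx": 0, "ry": 0, "rz": 0, "jaw": 0.2}

```text
time_s: 13.2
ee_pos: [0.6632, -0.1653, 0.1173]
ee_rot: [0.446, 0.895, -0.0, -0.001]
ft_force: [-4.6, -0.4, 8.2]
opening: 0.0318
gripper_force: 30.1
```

Call:
apply_moves:
  deltas:
    - {"tx": 0, "ty": 0, "tz": 0, "rx": 0, "ry": 0, "rz": 0, "jaw": 0.36}
    - {"tx": 0, "ty": 0, "tz": 0, "rx": 0, "ry": 0, "rz": 0, "jaw": 0.45}
    - {"tx": 0, "ty": 0, "tz": 0, "rx": 0, "ry": 0, "rz": 0, "jaw": 0.6}
    - {"tx": 0, "ty": 0, "tz": 0, "rx": 0, "ry": 0, "rz": 0, "jaw": 0.6}
    - {"tx": 0, "ty": 0, "tz": 0, "rx": 0, "ry": 0, "rz": 0, "jaw": 0.6}
    - {"tx": 0, "ty": 0, "tz": -0.03, "rx": 0, "ry": 0, "rz": 0, "jaw": 0.6}
    - {"tx": 0, "ty": 0, "tz": -0.1, "rx": 0, "ry": 0, "rz": 0, "jaw": 0.6}
    - {"tx": 0, "ty": 0, "tz": -0.2, "rx": 0, "ry": 0, "rz": 0, "jaw": 0.6}
    - {"tx": 0, "ty": 0, "tz": -0.3, "rx": 0, "ry": 0, "rz": 0, "jaw": 0.6}
    - {"tx": 0, "ty": 0, "tz": -0.4, "rx": 0, "ry": 0, "rz": 0, "jaw": 0.7}
    - {"tx": 0, "ty": 0, "tz": -0.45, "rx": 0, "ry": 0, "rz": 0, "jaw": 0.7}
    - {"tx": 0, "ty": 0, "tz": -0.45, "rx": 0, "ry": 0, "rz": 0, "jaw": 0.75}

```text
time_s: 14.2
ee_pos: [0.6665, -0.1656, 0.2578]
ee_rot: [0.446, 0.895, 0.001, 0.004]
ft_force: [1.4, 0.0, 0.7]
opening: 0.0668
gripper_force: 0.0
```

```bash
python3 -c "
from h import *
plan((.5,-.25,.25,37),(.329,-.3038,.25,36.2))
p,d=bot.read_camera('side');cv2.imwrite('pics/s6.png',cv2.resize(p[100:260,130:350,::-1],None,fx=3,fy=3))"
```

```text
t 14.2 at [ 0.6665 -0.1656  0.2578] yaw 37.1 open 0.0668 gf 0.0 q [ 0.05  0.56  0.23  1.51 -0.14  1.08  0.95] F [1.4 0.  0.7]
(0.5, -0.25, 0.25, np.float64(37.0)) t [ 0.11  -0.613  0.021] r [0.004 0.004 0.001]
(0.329, -0.3038, 0.25, np.float64(36.2)) t [ 0.31  -1.175  0.017] r [0.004 0.004 0.01 ]
```

View pics/s6.png

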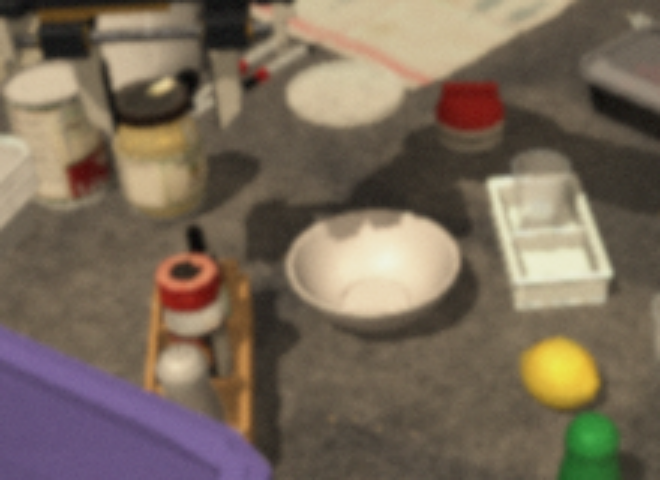

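The bottle's bulb shows upright behind the jar at (197,240). Next is the glass.

Call:
apply_moves:
  deltas:
    - {"tx": 0.155, "ty": -0.588, "tz": 0.02, "rx": 0, "ry": 0, "rz": 0.005, "jaw": 0.75}
    - {"tx": 0.155, "ty": -0.588, "tz": 0.02, "rx": 0, "ry": 0, "rz": 0.005, "jaw": 0.75}
    - {"tx": 0.155, "ty": -0.588, "tz": 0.02, "rx": 0, "ry": 0, "rz": 0.005, "jaw": 0.75}
    - {"tx": 0.155, "ty": -0.588, "tz": 0.02, "rx": 0, "ry": 0, "rz": 0.005, "jaw": 0.75}
    - {"tx": 0.155, "ty": -0.588, "tz": 0.02, "rx": 0, "ry": 0, "rz": 0.005, "jaw": 0.75}
    - {"tx": 0.155, "ty": -0.588, "tz": 0.02, "rx": 0, "ry": 0, "rz": 0.005, "jaw": 0.75}

```text
time_s: 14.75
ee_pos: [0.4895, -0.2366, 0.2444]
ee_rot: [0.452, 0.892, -0.001, -0.002]
ft_force: [0.5, 0.5, 0.8]
opening: 0.0689
gripper_force: 0.0
```

```bash
python3 -c "
from h import *
plan((.329,-.3038,.25,36.2))"
```

```text
t 14.75 at [ 0.4895 -0.2366  0.2444] yaw 36.2 open 0.0689 gf 0.0 q [ 0.18  0.34  0.27  1.88 -0.11  0.94  1.13] F [0.5 0.5 0.8]
(0.329, -0.3038, 0.25, np.float64(36.2)) t [ 0.136 -0.564 -0.016] r [-0.002 -0.002  0.   ]
```

Call:
apply_moves:
  deltas:
    - {"tx": 0.136, "ty": -0.564, "tz": -0.016, "rx": 0, "ry": 0, "rz": 0, "jaw": 0.75}
    - {"tx": 0.136, "ty": -0.564, "tz": -0.016, "rx": 0, "ry": 0, "rz": 0, "jaw": 0.75}
    - {"tx": 0.136, "ty": -0.564, "tz": -0.016, "rx": 0, "ry": 0, "rz": 0, "jaw": 0.75}
    - {"tx": 0.136, "ty": -0.564, "tz": -0.016, "rx": 0, "ry": 0, "rz": 0, "jaw": 0.75}
    - {"tx": 0.136, "ty": -0.564, "tz": -0.016, "rx": 0, "ry": 0, "rz": 0, "jaw": 0.75}
    - {"tx": 0.136, "ty": -0.564, "tz": -0.016, "rx": 0, "ry": 0, "rz": 0, "jaw": 0.75}
    - {"tx": 0.136, "ty": -0.564, "tz": -0.016, "rx": 0, "ry": 0, "rz": 0, "jaw": 0.75}
    - {"tx": 0.136, "ty": -0.564, "tz": -0.016, "rx": 0, "ry": 0, "rz": 0, "jaw": 0.75}
    - {"tx": 0.136, "ty": -0.564, "tz": -0.016, "rx": 0, "ry": 0, "rz": 0, "jaw": 0.75}

```text
time_s: 15.5
ee_pos: [0.3369, -0.3013, 0.2503]
ee_rot: [0.448, 0.894, 0.0, -0.0]
ft_force: [-0.0, -0.2, -0.2]
opening: 0.0689
gripper_force: 0.0
```

```bash
python3 -c "
from h import *
plan((.329,-.3038,.16,36.2),(.329,-.3038,.096,36.2))
p,d=bot.read_camera('side');cv2.imwrite('pics/s7.png',cv2.resize(p[100:300,250:450,::-1],None,fx=3,fy=3))
axis(np.array([.329,-.3038]),.035,.0,.06,R=.022)"
```

```text
t 15.5 at [ 0.3369 -0.3013  0.2503] yaw 36.8 open 0.0689 gf 0.0 q [ 0.35  0.17  0.35  2.09 -0.08  0.89  1.39] F [-0.  -0.2 -0.2]
(0.329, -0.3038, 0.16, np.float64(36.2)) t [ 0.009 -0.026  0.301] r [ 0.    -0.     0.007]
(0.329, -0.3038, 0.096, np.float64(36.2)) t [ 0.009 -0.026  0.514] r [ 0.    -0.     0.007]
side 0.005 301 [ 0.328 -0.302]
side 0.015 51 [ 0.3291 -0.3079]
side 0.025 55 [ 0.328  -0.3066]
side 0.035 93 [ 0.3276 -0.3038]
side 0.045 123 [ 0.3276 -0.3032]
side 0.055 148 [ 0.3274 -0.3032]
top 0.005 17 [ 0.3201 -0.2926]
```

View pics/s7.png

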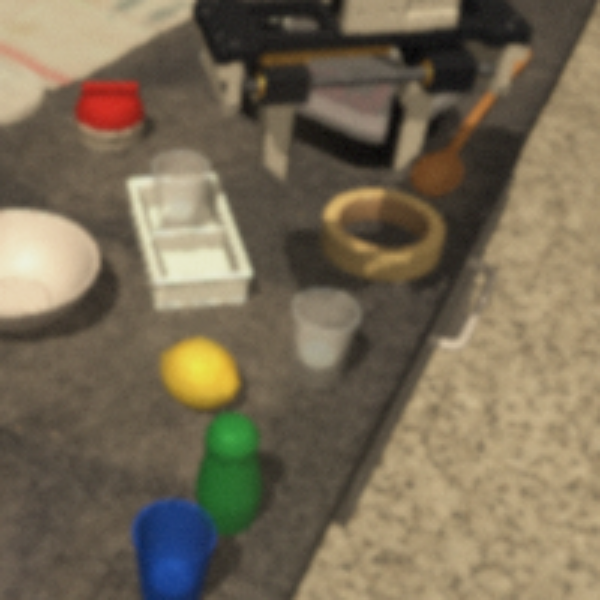

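The fingers are above and behind the loose glass at crop (325,330), with nothing in the way of the descent. I'll go down to pre-grasp.

Call:
apply_moves:
  deltas:
    - {"tx": 0.009, "ty": -0.026, "tz": 0.08, "rx": 0, "ry": 0, "rz": 0.007, "jaw": 0.75}
    - {"tx": 0.009, "ty": -0.026, "tz": 0.18, "rx": 0, "ry": 0, "rz": 0.007, "jaw": 0.75}
    - {"tx": 0.009, "ty": -0.026, "tz": 0.27, "rx": 0, "ry": 0, "rz": 0.007, "jaw": 0.75}
    - {"tx": 0.009, "ty": -0.026, "tz": 0.3, "rx": 0, "ry": 0, "rz": 0.007, "jaw": 0.75}
    - {"tx": 0.009, "ty": -0.026, "tz": 0.3, "rx": 0, "ry": 0, "rz": 0.007, "jaw": 0.75}
    - {"tx": 0.009, "ty": -0.026, "tz": 0.3, "rx": 0, "ry": 0, "rz": 0.007, "jaw": 0.75}
    - {"tx": 0.009, "ty": -0.026, "tz": 0.3, "rx": 0, "ry": 0, "rz": 0.007, "jaw": 0.75}

```text
time_s: 16.23
ee_pos: [0.3281, -0.3053, 0.1617]
ee_rot: [0.454, 0.891, -0.0, 0.001]
ft_force: [-0.1, -0.4, 0.5]
opening: 0.0689
gripper_force: 0.0
```

```bash
python3 -c "
from h import *
plan((.329,-.3038,.096,36.2))"
```

```text
t 16.23 at [ 0.3281 -0.3053  0.1617] yaw 36.0 open 0.0689 gf 0.0 q [ 0.4   0.32  0.33  2.17 -0.16  0.67  1.47] F [-0.1 -0.4  0.5]
(0.329, -0.3038, 0.096, np.float64(36.2)) t [0.003 0.005 0.219] r [ 0.     0.001 -0.002]
```

Call:
apply_moves:
  deltas:
    - {"tx": 0.003, "ty": 0.005, "tz": 0.08, "rx": 0, "ry": 0, "rz": 0, "jaw": 0.75}
    - {"tx": 0.003, "ty": 0.005, "tz": 0.15, "rx": 0, "ry": 0, "rz": 0, "jaw": 0.75}
    - {"tx": 0.003, "ty": 0.005, "tz": 0.2, "rx": 0, "ry": 0, "rz": 0, "jaw": 0.75}
    - {"tx": 0.003, "ty": 0.005, "tz": 0.219, "rx": 0, "ry": 0, "rz": 0, "jaw": 0.75}
    - {"tx": 0.003, "ty": 0.005, "tz": 0.219, "rx": 0, "ry": 0, "rz": 0, "jaw": 0.75}
    - {"tx": 0.003, "ty": 0.005, "tz": 0.219, "rx": 0, "ry": 0, "rz": 0, "jaw": 0.6}
    - {"tx": 0.003, "ty": 0.005, "tz": 0.219, "rx": 0, "ry": 0, "rz": 0, "jaw": 0.4}
    - {"tx": 0.003, "ty": 0.005, "tz": 0.219, "rx": 0, "ry": 0, "rz": 0, "jaw": 0.4}
    - {"tx": 0.003, "ty": 0.005, "tz": 0.219, "rx": 0, "ry": 0, "rz": 0, "jaw": 0.4}
    - {"tx": 0.003, "ty": 0.005, "tz": 0.219, "rx": 0, "ry": 0, "rz": 0, "jaw": 0.4}
    - {"tx": 0.003, "ty": 0.005, "tz": 0.219, "rx": 0, "ry": 0, "rz": 0, "jaw": 0.4}
    - {"tx": 0.003, "ty": 0.005, "tz": 0.219, "rx": 0, "ry": 0, "rz": 0, "jaw": 0.4}

```text
time_s: 17.23
ee_pos: [0.3284, -0.3038, 0.0957]
ee_rot: [0.454, 0.891, -0.0, 0.001]
ft_force: [-0.7, -0.3, 6.1]
opening: 0.0472
gripper_force: 30.0
```

```bash
python3 -c "
from h import *
plan((.329,-.3038,.21,36.2),(.4592,-.3622,.21,36.2))"
```

```text
t 17.23 at [ 0.3284 -0.3038  0.0957] yaw 36.0 open 0.0472 gf 30.0 q [ 0.45  0.45  0.27  2.2  -0.24  0.52  1.54] F [-0.7 -0.3  6.1]
(0.329, -0.3038, 0.21, np.float64(36.2)) t [-0.002  0.002 -0.381] r [ 0.     0.001 -0.003]
(0.4592, -0.3622, 0.21, np.float64(36.2)) t [-0.414  0.239 -0.38 ] r [ 0.     0.001 -0.003]
```

Call:
apply_moves:
  deltas:
    - {"tx": 0, "ty": 0, "tz": -0.03, "rx": 0, "ry": 0, "rz": 0, "jaw": 0.4}
    - {"tx": 0, "ty": 0, "tz": -0.08, "rx": 0, "ry": 0, "rz": 0, "jaw": 0.4}
    - {"tx": 0, "ty": 0, "tz": -0.16, "rx": 0, "ry": 0, "rz": 0, "jaw": 0.4}
    - {"tx": -0.01, "ty": 0.01, "tz": -0.24, "rx": 0, "ry": 0, "rz": 0, "jaw": 0.4}
    - {"tx": -0.05, "ty": 0.03, "tz": -0.31, "rx": 0, "ry": 0, "rz": 0, "jaw": 0.4}
    - {"tx": -0.11, "ty": 0.06, "tz": -0.36, "rx": 0, "ry": 0, "rz": 0, "jaw": 0.4}
    - {"tx": -0.18, "ty": 0.1, "tz": -0.38, "rx": 0, "ry": 0, "rz": -0.003, "jaw": 0.4}
    - {"tx": -0.25, "ty": 0.145, "tz": -0.38, "rx": 0, "ry": 0, "rz": -0.003, "jaw": 0.4}
    - {"tx": -0.32, "ty": 0.185, "tz": -0.38, "rx": 0, "ry": 0, "rz": -0.003, "jaw": 0.4}
    - {"tx": -0.375, "ty": 0.217, "tz": -0.38, "rx": 0, "ry": 0, "rz": -0.003, "jaw": 0.4}
    - {"tx": -0.405, "ty": 0.234, "tz": -0.38, "rx": 0, "ry": 0, "rz": -0.003, "jaw": 0.4}
    - {"tx": -0.414, "ty": 0.239, "tz": -0.38, "rx": 0, "ry": 0, "rz": -0.003, "jaw": 0.4}

```text
time_s: 18.23
ee_pos: [0.4605, -0.3616, 0.2091]
ee_rot: [0.451, 0.892, -0.0, 0.0]
ft_force: [-0.4, 0.3, -1.0]
opening: 0.0476
gripper_force: 30.0
```

Call:
apply_moves:
  deltas:
    - {"tx": 0, "ty": 0, "tz": 0.1, "rx": 0, "ry": 0, "rz": 0, "jaw": 0.4}
    - {"tx": 0, "ty": 0, "tz": 0.15, "rx": 0, "ry": 0, "rz": 0, "jaw": 0.4}
    - {"tx": 0, "ty": 0, "tz": 0.15, "rx": 0, "ry": 0, "rz": 0, "jaw": 0.4}
    - {"tx": 0, "ty": 0, "tz": 0.15, "rx": 0, "ry": 0, "rz": 0, "jaw": 0.4}
    - {"tx": 0, "ty": 0, "tz": 0.15, "rx": 0, "ry": 0, "rz": 0, "jaw": 0.4}

```text
time_s: 18.65
ee_pos: [0.4587, -0.3617, 0.1648]
ee_rot: [0.452, 0.892, -0.0, 0.0]
ft_force: [0.5, -0.9, -0.1]
opening: 0.0472
gripper_force: 30.0
```

```bash
python3 -c "
from h import *
p,d=bot.read_camera('side');cv2.imwrite('pics/s8.png',cv2.resize(p[90:260,220:420,::-1],None,fx=3,fy=3))
plan((.4592,-.3622,.101,36.2))"
```

```text
t 18.7 at [ 0.4591 -0.362   0.1652] yaw 36.2 open 0.0473 gf 30.0 q [ 0.38  0.52  0.31  1.84 -0.21  0.81  1.43] F [ 0.4 -0.5 -0.6]
(0.4592, -0.3622, 0.101, np.float64(36.2)) t [-0.    -0.     0.214] r [0.    0.001 0.   ]
```

View pics/s8.png

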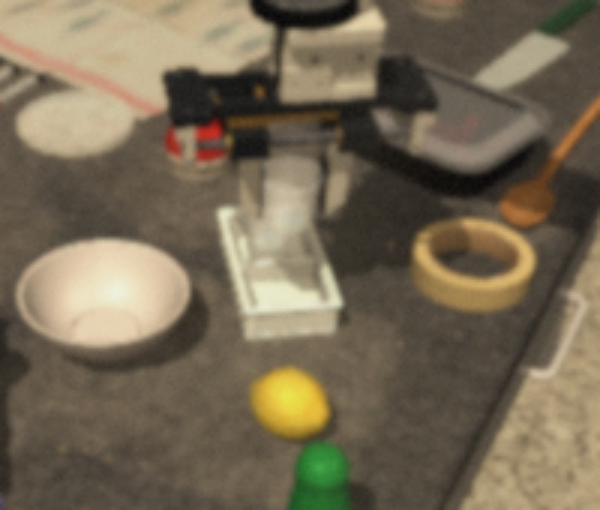

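The glass hangs upright between the fingers at crop (290,210), aligned with the free bay. I'll lower it and release.

Call:
apply_moves:
  deltas:
    - {"tx": 0, "ty": 0, "tz": 0.05, "rx": 0, "ry": 0, "rz": 0, "jaw": 0.4}
    - {"tx": 0, "ty": 0, "tz": 0.1, "rx": 0, "ry": 0, "rz": 0, "jaw": 0.4}
    - {"tx": 0, "ty": 0, "tz": 0.15, "rx": 0, "ry": 0, "rz": 0, "jaw": 0.4}
    - {"tx": 0, "ty": 0, "tz": 0.185, "rx": 0, "ry": 0, "rz": 0, "jaw": 0.4}
    - {"tx": 0, "ty": 0, "tz": 0.2, "rx": 0, "ry": 0, "rz": 0, "jaw": 0.4}
    - {"tx": 0, "ty": 0, "tz": 0.21, "rx": 0, "ry": 0, "rz": 0, "jaw": 0.4}
    - {"tx": 0, "ty": 0, "tz": 0.212, "rx": 0, "ry": 0, "rz": 0, "jaw": 0.4}
    - {"tx": 0, "ty": 0, "tz": 0.212, "rx": 0, "ry": 0, "rz": 0, "jaw": 0.4}
    - {"tx": 0, "ty": 0, "tz": 0.212, "rx": 0, "ry": 0, "rz": 0, "jaw": 0.4}

```text
time_s: 19.45
ee_pos: [0.4592, -0.3617, 0.1009]
ee_rot: [0.452, 0.892, -0.0, 0.001]
ft_force: [0.1, -0.0, 0.2]
opening: 0.0472
gripper_force: 30.0
```

Call:
apply_moves:
  deltas:
    - {"tx": 0, "ty": 0, "tz": 0, "rx": 0, "ry": 0, "rz": 0, "jaw": 0.52}
    - {"tx": 0, "ty": 0, "tz": 0, "rx": 0, "ry": 0, "rz": 0, "jaw": 0.6}
    - {"tx": 0, "ty": 0, "tz": 0, "rx": 0, "ry": 0, "rz": 0, "jaw": 0.7}
    - {"tx": 0, "ty": 0, "tz": 0, "rx": 0, "ry": 0, "rz": 0, "jaw": 0.75}
    - {"tx": 0, "ty": 0, "tz": 0, "rx": 0, "ry": 0, "rz": 0, "jaw": 0.75}
    - {"tx": 0, "ty": 0, "tz": 0, "rx": 0, "ry": 0, "rz": 0, "jaw": 0.75}
    - {"tx": 0, "ty": 0, "tz": -0.03, "rx": 0, "ry": 0, "rz": 0, "jaw": 0.75}
    - {"tx": 0, "ty": 0, "tz": -0.1, "rx": 0, "ry": 0, "rz": 0, "jaw": 0.75}
    - {"tx": 0, "ty": 0, "tz": -0.2, "rx": 0, "ry": 0, "rz": 0, "jaw": 0.75}
    - {"tx": 0, "ty": 0, "tz": -0.3, "rx": 0, "ry": 0, "rz": 0, "jaw": 0.75}
    - {"tx": 0, "ty": 0, "tz": -0.38, "rx": 0, "ry": 0, "rz": 0, "jaw": 0.75}
    - {"tx": 0, "ty": 0, "tz": -0.38, "rx": 0, "ry": 0, "rz": 0, "jaw": 0.75}

```text
time_s: 20.45
ee_pos: [0.4612, -0.3637, 0.2204]
ee_rot: [0.452, 0.892, -0.001, 0.005]
ft_force: [0.0, -0.7, 0.6]
opening: 0.0689
gripper_force: 0.0
```

```bash
python3 -c "
from h import *
plan((.394,-.2355,.22,83),(.394,-.2355,.22,83-180))"
```

```text
t 20.45 at [ 0.4612 -0.3637  0.2204] yaw 36.2 open 0.0689 gf 0.0 q [ 0.36  0.45  0.33  1.81 -0.18  0.91  1.41] F [ 0.  -0.7  0.6]
(0.394, -0.2355, 0.22, np.float64(83.0)) t [ 0.477  0.072 -0.003] r [-0.     0.006 -0.52 ]
(0.394, -0.2355, 0.22, np.float64(-97.0)) t [ 0.477  0.072 -0.003] r [0.008 0.    1.48 ]
```

Call:
apply_moves:
  deltas:
    - {"tx": 0.477, "ty": 0.072, "tz": 0, "rx": 0, "ry": 0, "rz": -0.5, "jaw": 0.8}
    - {"tx": 0.477, "ty": 0.072, "tz": 0, "rx": 0, "ry": 0, "rz": -0.5, "jaw": 0.8}
    - {"tx": 0.477, "ty": 0.072, "tz": 0, "rx": 0, "ry": 0, "rz": -0.5, "jaw": 0.8}
    - {"tx": 0.477, "ty": 0.072, "tz": 0, "rx": 0, "ry": 0, "rz": -0.5, "jaw": 0.8}
    - {"tx": 0.477, "ty": 0.072, "tz": 0, "rx": 0, "ry": 0, "rz": -0.5, "jaw": 0.8}
    - {"tx": 0.477, "ty": 0.072, "tz": 0, "rx": 0, "ry": 0, "rz": -0.5, "jaw": 0.8}
    - {"tx": 0.477, "ty": 0.072, "tz": 0, "rx": 0, "ry": 0, "rz": -0.5, "jaw": 0.8}
    - {"tx": 0.477, "ty": 0.072, "tz": 0, "rx": 0, "ry": 0, "rz": -0.5, "jaw": 0.8}
    - {"tx": 0.477, "ty": 0.072, "tz": 0, "rx": 0, "ry": 0, "rz": -0.5, "jaw": 0.8}
    - {"tx": 0.477, "ty": 0.072, "tz": 0, "rx": 0, "ry": 0, "rz": -0.5, "jaw": 0.8}
    - {"tx": 0.477, "ty": 0.072, "tz": 0, "rx": 0, "ry": 0, "rz": -0.5, "jaw": 0.8}
    - {"tx": 0.477, "ty": 0.072, "tz": 0, "rx": 0, "ry": 0, "rz": -0.5, "jaw": 0.8}

```text
time_s: 21.45
ee_pos: [0.3915, -0.2333, 0.2141]
ee_rot: [0.077, 0.997, 0.0, -0.0]
ft_force: [-0.4, -0.2, -0.9]
opening: 0.0736
gripper_force: 0.0
```

```bash
python3 -c "
from h import *
plan((.394,-.2355,.078,81))
p,d=bot.read_camera('side');cv2.imwrite('pics/s9.png',cv2.resize(p[110:280,170:420,::-1],None,fx=3,fy=3))"
```

```text
t 21.45 at [ 0.3915 -0.2333  0.2141] yaw 81.2 open 0.0736 gf 0.0 q [ 0.32  0.23  0.17  2.11 -0.05  0.8   1.95] F [-0.4 -0.2 -0.9]
(0.394, -0.2355, 0.078, np.float64(81.0)) t [-0.009 -0.006  0.454] r [ 0.    -0.     0.002]
```

View pics/s9.png

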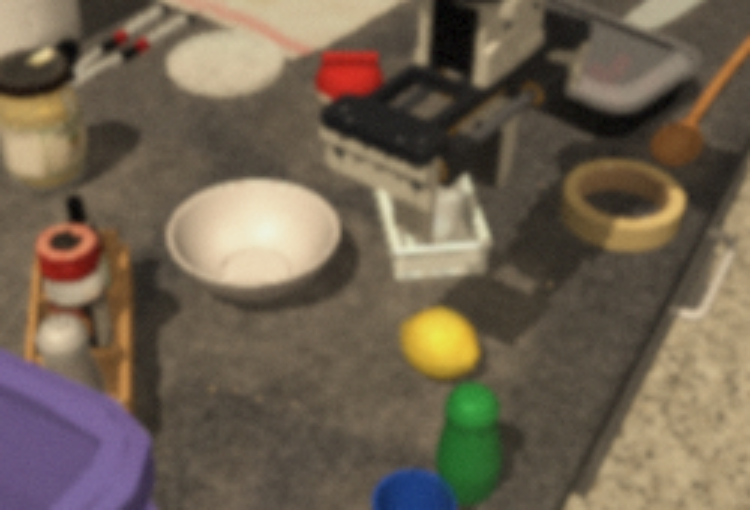

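The lemon is unmoved at crop (440,342). I'll grasp it now.

Call:
apply_moves:
  deltas:
    - {"tx": -0.009, "ty": -0.006, "tz": 0.12, "rx": 0, "ry": 0, "rz": 0, "jaw": 0.8}
    - {"tx": -0.009, "ty": -0.006, "tz": 0.24, "rx": 0, "ry": 0, "rz": 0, "jaw": 0.8}
    - {"tx": -0.009, "ty": -0.006, "tz": 0.34, "rx": 0, "ry": 0, "rz": 0, "jaw": 0.8}
    - {"tx": -0.009, "ty": -0.006, "tz": 0.41, "rx": 0, "ry": 0, "rz": 0, "jaw": 0.8}
    - {"tx": -0.009, "ty": -0.006, "tz": 0.445, "rx": 0, "ry": 0, "rz": 0, "jaw": 0.8}
    - {"tx": -0.009, "ty": -0.006, "tz": 0.454, "rx": 0, "ry": 0, "rz": 0, "jaw": 0.8}
    - {"tx": -0.009, "ty": -0.006, "tz": 0.454, "rx": 0, "ry": 0, "rz": 0, "jaw": 0.65}
    - {"tx": -0.009, "ty": -0.006, "tz": 0.454, "rx": 0, "ry": 0, "rz": 0, "jaw": 0.4}
    - {"tx": -0.009, "ty": -0.006, "tz": 0.454, "rx": 0, "ry": 0, "rz": 0, "jaw": 0.4}
    - {"tx": -0.009, "ty": -0.006, "tz": 0.454, "rx": 0, "ry": 0, "rz": 0, "jaw": 0.4}
    - {"tx": -0.009, "ty": -0.006, "tz": 0.454, "rx": 0, "ry": 0, "rz": 0, "jaw": 0.4}
    - {"tx": -0.009, "ty": -0.006, "tz": 0.454, "rx": 0, "ry": 0, "rz": 0, "jaw": 0.4}

```text
time_s: 22.5
ee_pos: [0.3949, -0.2358, 0.0792]
ee_rot: [0.076, 0.997, -0.0, 0.001]
ft_force: [0.1, 1.6, 6.7]
opening: 0.049
gripper_force: 30.0
```

```bash
python3 -c "
from h import *
plan((.569,-.2605,.2,60))"
```

```text
t 22.5 at [ 0.3949 -0.2358  0.0792] yaw 81.3 open 0.049 gf 30.0 q [ 0.37  0.49  0.13  2.17 -0.13  0.49  2.02] F [0.1 1.6 6.7]
(0.569, -0.2605, 0.2, np.float64(60.0)) t [-0.587  0.007 -0.401] r [-0.     0.002  0.236]
```

Call:
apply_moves:
  deltas:
    - {"tx": 0, "ty": 0, "tz": -0.04, "rx": 0, "ry": 0, "rz": 0, "jaw": 0.4}
    - {"tx": 0, "ty": 0, "tz": -0.1, "rx": 0, "ry": 0, "rz": 0, "jaw": 0.4}
    - {"tx": 0, "ty": 0, "tz": -0.18, "rx": 0, "ry": 0, "rz": 0, "jaw": 0.4}
    - {"tx": -0.03, "ty": 0, "tz": -0.26, "rx": 0, "ry": 0, "rz": 0, "jaw": 0.4}
    - {"tx": -0.08, "ty": 0, "tz": -0.33, "rx": 0, "ry": 0, "rz": 0, "jaw": 0.4}
    - {"tx": -0.16, "ty": 0, "tz": -0.38, "rx": 0, "ry": 0, "rz": 0, "jaw": 0.4}
    - {"tx": -0.26, "ty": 0.002, "tz": -0.4, "rx": 0, "ry": 0, "rz": 0, "jaw": 0.4}
    - {"tx": -0.36, "ty": 0.004, "tz": -0.4, "rx": 0, "ry": 0, "rz": 0, "jaw": 0.4}
    - {"tx": -0.45, "ty": 0.006, "tz": -0.4, "rx": 0, "ry": 0, "rz": 0, "jaw": 0.4}
    - {"tx": -0.53, "ty": 0.007, "tz": -0.4, "rx": 0, "ry": 0, "rz": 0, "jaw": 0.4}
    - {"tx": -0.575, "ty": 0.007, "tz": -0.4, "rx": 0, "ry": 0, "rz": 0, "jaw": 0.4}
    - {"tx": -0.587, "ty": 0.007, "tz": -0.4, "rx": 0, "ry": 0, "rz": 0, "jaw": 0.4}

```text
time_s: 23.5
ee_pos: [0.5708, -0.2597, 0.1981]
ee_rot: [0.075, 0.997, -0.0, 0.001]
ft_force: [0.4, 0.4, -0.7]
opening: 0.049
gripper_force: 30.0
```

Call:
apply_moves:
  deltas:
    - {"tx": 0, "ty": 0, "tz": 0.05, "rx": 0, "ry": 0, "rz": 0, "jaw": 0.4}
    - {"tx": 0, "ty": 0, "tz": 0.12, "rx": 0, "ry": 0, "rz": 0, "jaw": 0.4}
    - {"tx": 0, "ty": 0, "tz": 0.15, "rx": 0, "ry": 0, "rz": 0, "jaw": 0.4}
    - {"tx": 0, "ty": 0, "tz": 0.15, "rx": 0, "ry": 0, "rz": 0, "jaw": 0.4}
    - {"tx": 0, "ty": 0, "tz": 0.15, "rx": 0, "ry": 0, "rz": 0, "jaw": 0.4}

```text
time_s: 23.92
ee_pos: [0.5673, -0.2601, 0.1527]
ee_rot: [0.077, 0.997, 0.0, -0.001]
ft_force: [0.1, -1.1, -1.1]
opening: 0.0492
gripper_force: 30.0
```

```bash
python3 -c "
from h import *
p,d=bot.read_camera('side');cv2.imwrite('pics/s10.png',cv2.resize(p[90:250,150:370,::-1],None,fx=3.2,fy=3.2))
plan((.5695,-.261,.098,81.3))"
```

```text
t 23.97 at [ 0.5681 -0.2604  0.1536] yaw 81.2 open 0.0488 gf 30.0 q [ 0.28  0.58  0.15  1.74 -0.11  0.83  1.89] F [-0.2 -0.8  0.4]
(0.5695, -0.261, 0.098, np.float64(81.3)) t [-0.005 -0.001  0.185] r [-0.     0.    -0.001]
```

View pics/s10.png

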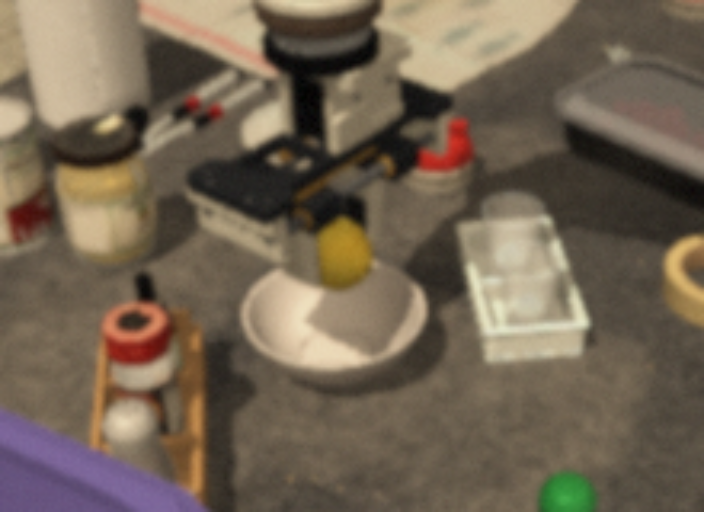

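The lemon is held above the bowl, and the glass stands in the tray's free bay at (530,300). I'll lower and release the lemon.

Call:
apply_moves:
  deltas:
    - {"tx": -0.005, "ty": -0.001, "tz": 0.06, "rx": 0, "ry": 0, "rz": 0, "jaw": 0.4}
    - {"tx": -0.005, "ty": -0.001, "tz": 0.11, "rx": 0, "ry": 0, "rz": 0, "jaw": 0.4}
    - {"tx": -0.005, "ty": -0.001, "tz": 0.15, "rx": 0, "ry": 0, "rz": 0, "jaw": 0.4}
    - {"tx": -0.005, "ty": -0.001, "tz": 0.175, "rx": 0, "ry": 0, "rz": 0, "jaw": 0.4}
    - {"tx": -0.005, "ty": -0.001, "tz": 0.19, "rx": 0, "ry": 0, "rz": 0, "jaw": 0.4}
    - {"tx": -0.005, "ty": -0.001, "tz": 0.192, "rx": 0, "ry": 0, "rz": 0, "jaw": 0.4}
    - {"tx": -0.005, "ty": -0.001, "tz": 0.192, "rx": 0, "ry": 0, "rz": 0, "jaw": 0.4}
    - {"tx": -0.005, "ty": -0.001, "tz": 0.192, "rx": 0, "ry": 0, "rz": 0, "jaw": 0.4}

```text
time_s: 24.63
ee_pos: [0.5703, -0.261, 0.0961]
ee_rot: [0.076, 0.997, -0.0, 0.001]
ft_force: [-0.4, -0.4, -0.2]
opening: 0.049
gripper_force: 30.0
```

Call:
apply_moves:
  deltas:
    - {"tx": 0, "ty": 0, "tz": 0.006, "rx": 0, "ry": 0, "rz": 0, "jaw": 0.4}
    - {"tx": 0, "ty": 0, "tz": 0.006, "rx": 0, "ry": 0, "rz": 0, "jaw": 0.6}
    - {"tx": 0, "ty": 0, "tz": 0.006, "rx": 0, "ry": 0, "rz": 0, "jaw": 0.64}
    - {"tx": 0, "ty": 0, "tz": 0.006, "rx": 0, "ry": 0, "rz": 0, "jaw": 0.64}
    - {"tx": 0, "ty": 0, "tz": 0.006, "rx": 0, "ry": 0, "rz": 0, "jaw": 0.64}
    - {"tx": 0, "ty": 0, "tz": 0.006, "rx": 0, "ry": 0, "rz": 0, "jaw": 0.64}
    - {"tx": 0, "ty": 0, "tz": -0.02, "rx": 0, "ry": 0, "rz": 0, "jaw": 0.64}
    - {"tx": 0, "ty": 0, "tz": -0.1, "rx": 0, "ry": 0, "rz": 0, "jaw": 0.7}
    - {"tx": 0, "ty": 0, "tz": -0.2, "rx": 0, "ry": 0, "rz": 0, "jaw": 0.8}
    - {"tx": 0, "ty": 0, "tz": -0.32, "rx": 0, "ry": 0, "rz": 0, "jaw": 0.8}
    - {"tx": 0, "ty": 0, "tz": -0.44, "rx": 0, "ry": 0, "rz": 0, "jaw": 0.8}
    - {"tx": 0, "ty": 0, "tz": -0.55, "rx": 0, "ry": 0, "rz": 0, "jaw": 0.8}

```text
time_s: 25.63
ee_pos: [0.5698, -0.2608, 0.2632]
ee_rot: [0.076, 0.997, -0.0, 0.001]
ft_force: [0.3, -0.6, -0.8]
opening: 0.0733
gripper_force: 0.0
```

```bash
python3 -c "
from h import *
plan((.42,-.38,.30,81.3),(.36,-.45,.30,81.3))"
```

```text
t 25.63 at [ 0.5698 -0.2608  0.2632] yaw 81.2 open 0.0733 gf 0.0 q [ 0.26  0.45  0.17  1.66 -0.08  1.03  1.87] F [ 0.3 -0.6 -0.8]
(0.42, -0.38, 0.3, np.float64(81.3)) t [ 0.433 -0.469 -0.123] r [-0.     0.001 -0.001]
(0.36, -0.45, 0.3, np.float64(81.3)) t [ 0.595 -0.73  -0.123] r [-0.     0.001 -0.001]
```

Retract clear of the top view, then check everything.

Call:
apply_moves:
  deltas:
    - {"tx": 0.05, "ty": -0.06, "tz": -0.12, "rx": 0, "ry": 0, "rz": 0, "jaw": 0.8}
    - {"tx": 0.595, "ty": -0.73, "tz": -0.123, "rx": 0, "ry": 0, "rz": 0, "jaw": 0.8}
    - {"tx": 0.595, "ty": -0.73, "tz": -0.123, "rx": 0, "ry": 0, "rz": 0, "jaw": 0.8}
    - {"tx": 0.595, "ty": -0.73, "tz": -0.123, "rx": 0, "ry": 0, "rz": 0, "jaw": 0.8}
    - {"tx": 0.595, "ty": -0.73, "tz": -0.123, "rx": 0, "ry": 0, "rz": 0, "jaw": 0.8}
    - {"tx": 0.595, "ty": -0.73, "tz": -0.123, "rx": 0, "ry": 0, "rz": 0, "jaw": 0.8}
    - {"tx": 0.595, "ty": -0.73, "tz": -0.123, "rx": 0, "ry": 0, "rz": 0, "jaw": 0.8}
    - {"tx": 0.595, "ty": -0.73, "tz": -0.123, "rx": 0, "ry": 0, "rz": 0, "jaw": 0.8}
    - {"tx": 0.595, "ty": -0.73, "tz": -0.123, "rx": 0, "ry": 0, "rz": 0, "jaw": 0.8}
    - {"tx": 0.595, "ty": -0.73, "tz": -0.123, "rx": 0, "ry": 0, "rz": 0, "jaw": 0.8}

```text
time_s: 26.47
ee_pos: [0.3594, -0.4505, 0.2979]
ee_rot: [0.078, 0.997, -0.0, 0.0]
ft_force: [1.1, 0.2, -0.4]
opening: 0.0737
gripper_force: 0.0
```

```bash
python3 -c "
from h import *
p,d=bot.read_camera('top');q,e=bot.read_camera('side')
a=cv2.resize(p[90:300,160:430,::-1],None,fx=2.2,fy=2.2)[:, :600];b=cv2.resize(q[100:260,150:370,::-1],None,fx=2.2,fy=2.2)
cv2.imwrite('pics/f1.png',cv2.resize(np.vstack([cv2.copyMakeBorder(x,0,0,0,600-x.shape[1],cv2.BORDER_CONSTANT) for x in(a,b)]),None,fx=.73,fy=.73))
W=cloud('side',e).reshape(-1,3);T=cloud('top',d).reshape(-1,3)
for k,c in dict(shaker=(.5905,-.0645),jar=(.6275,-.117),dropper=(.6645,-.165),lemon=(.5695,-.261),glass=(.459,-.362),sglass=(.4995,-.4166)).items():
    for n,w in(('s',W),('t',T)):
        s=w[np.hypot(*(w[:,:2]-c).T)<.026]; h=s[:,2].max() if len(s) else 0; s=s[s[:,2]>h-.012]; print(k,n,'top',round(h,3),s.mean(0).round(4) if len(s) else '')
"
```

```text
shaker s top 0.1 [ 0.5867 -0.0573  0.0944]
shaker t top 0.099 [ 0.5898 -0.0645  0.0933]
jar s top 0.118 [ 0.6228 -0.1122  0.1139]
jar t top 0.117 [ 0.6262 -0.1183  0.1128]
dropper s top 0.111 [ 0.6587 -0.1624  0.1053]
dropper t top 0.109 [ 0.6604 -0.1669  0.1049]
lemon s top 0.058 [ 0.5644 -0.2535  0.0525]
lemon t top 0.059 [ 0.568  -0.2614  0.0518]
glass s top 0.072 [ 0.4588 -0.362   0.0656]
glass t top 0.071 [ 0.4616 -0.3654  0.066 ]
sglass s top 0.071 [ 0.5    -0.4161  0.0652]
sglass t top 0.071 [ 0.5015 -0.4198  0.0657]
```

View pics/f1.png

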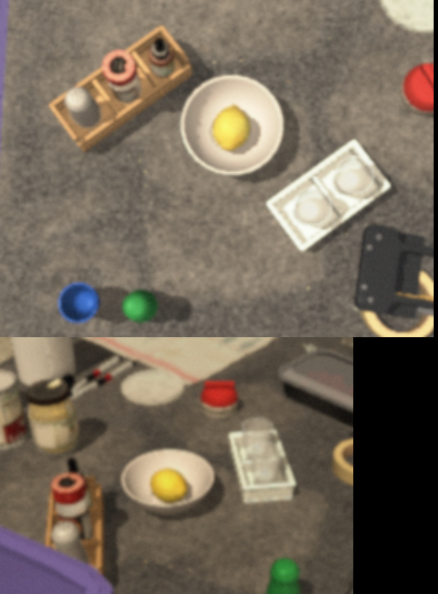

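Everything is in place and at the expected heights: shaker 0.099 (expected 0.098), bottle 0.110, glass about 0.07, lemon top 0.058. The jar and the stored glass have not moved. Handing in.

```bash
python3 -c "
from cell import bot
for _ in range(4): bot.read_camera('top')
print(bot.hand_in())"
```

```text
the job is handed in; nothing more can be done
None
```

The job is handed in after about 27 s of robot time: the shaker, bottle and glass stand upright in their bays, the lemon rests in the bowl, and the stored jar and glass look undisturbed in the last images; no verdict came back.

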